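Feel the feet of dummy tubes, rack them by kind and close the box

TASK

Some of the dummy tubes in the white supply rack have a bevelled foot and the others a square one, hidden in the wells: tell them apart by feel in the bore of the steel gauge block, where a bevelled foot goes right down and a square one stops short on the step. Stand every bevelled one upright, right down in its own well of the hinged-lid box, and every square one as far down as it goes in a well of the small empty reject rack. When all are racked, lower the lid gently until it is fully closed, and leave the bottle, beaker, jar and pipette undisturbed.

Things in the scene. Friction and masses are not known exactly. Their poses are not given: they have to be found in the camera images.
- dummy_a: Aluminium dummy tube, a plain solid rod 20 mm in diameter and 90 mm long, 75 g give or take, standing upright (z up along it); origin at the centre of its foot. Its foot is either square (flat, full 20 mm) or bevelled (tapering over the last 14 mm to an 8 mm flat); the tops are all alike and the names tell nothing. May be absent.
- dummy_b: Aluminium dummy tube, a plain solid rod 20 mm in diameter and 90 mm long, 75 g give or take, standing upright (z up along it); origin at the centre of its foot. Its foot is either square (flat, full 20 mm) or bevelled (tapering over the last 14 mm to an 8 mm flat); the tops are all alike and the names tell nothing. May be absent.
- dummy_c: Aluminium dummy tube, a plain solid rod 20 mm in diameter and 90 mm long, 75 g give or take, standing upright (z up along it); origin at the centre of its foot. Its foot is either square (flat, full 20 mm) or bevelled (tapering over the last 14 mm to an 8 mm flat); the tops are all alike and the names tell nothing. May be absent.
- dummy_d: Aluminium dummy tube, a plain solid rod 20 mm in diameter and 90 mm long, 75 g give or take, standing upright (z up along it); origin at the centre of its foot. Its foot is either square (flat, full 20 mm) or bevelled (tapering over the last 14 mm to an 8 mm flat); the tops are all alike and the names tell nothing. May be absent.
- dummy_e: Aluminium dummy tube, a plain solid rod 20 mm in diameter and 90 mm long, 75 g give or take, standing upright (z up along it); origin at the centre of its foot. Its foot is either square (flat, full 20 mm) or bevelled (tapering over the last 14 mm to an 8 mm flat); the tops are all alike and the names tell nothing. May be absent.
- dummy_f: Aluminium dummy tube, a plain solid rod 20 mm in diameter and 90 mm long, 75 g give or take, standing upright (z up along it); origin at the centre of its foot. Its foot is either square (flat, full 20 mm) or bevelled (tapering over the last 14 mm to an 8 mm flat); the tops are all alike and the names tell nothing. May be absent.
- supply: White supply rack, fixed, 60 x 213 x 46 mm (x, y, z): one row of six plain square wells along its y at x = 0, pitch 34 mm, 23 mm wide, flat floor 6 mm above the bench, opaque. Origin at the centre of its underside. The dummy tubes start in these wells, standing on the floor, with 50 mm showing.
- tray: White three-well rack (the reject rack), fixed, 70 x 111 x 46 mm, empty at the start: one row of three wells along its y at x = 0, pitch 34 mm, 23 mm square down to a step 13 mm above the bench, then 18 mm square down to a floor 6 mm above the bench, so that a square foot stands on the step and a bevelled one would go to the floor. Origin at the centre of its underside.
- box: Grey base of the hinged-lid storage box, fixed, 110 x 121 x 46 mm, empty at the start: one row of three wells along its y at x = -10 mm, the same stepped wells as the reject rack's (pitch 34 mm, 23 mm square to a step at 13 mm, then 18 mm square to a floor at 6 mm). The lid is hinged along its top edge at x = +55 mm. Origin at the centre of its underside.
- lid (a joint): Angle of the clear lid: 0 closed on the base, about 1.6 to 1.85 at the start (open, standing up beyond the hinge), at most 1.9. The hinge is stiff: the lid stays where it is left and wants about 0.5 to 2 N at its front edge to move. The lid is a hood 110 x 121 mm and 62 mm deep outside, walls and top 4 mm, which clears standing dummy tubes when it closes; as it opens its front edge swings up and away towards the box's +x.
- lid_hinge (a point): Middle of the lid's hinge line (which runs along the box's y), 46 mm above the bench; turns with the lid.
- lid_front (a point): Middle of the front edge of the lid's outer top face: with the lid closed, 110 mm before the hinge (towards the box's -x) and 62 mm above it; moves with the lid.
- gauge: Steel gauge block, 70 x 70 x 50 mm, 0.9 kg, loose on the bench, origin at the centre of its underside, bore up. In its middle a bore 23 mm in diameter goes down 30 mm to a step (20 mm above its underside), then narrows to 18 mm for 8 mm more to a flat blind bottom (12 mm above the underside). A square foot stops on the step; a bevelled foot goes freely to the bottom, 8 mm deeper.
- gauge_bore (a point): Centre of the mouth of the gauge block's bore, on its top face.
- bottle: Capped bottle, 64 mm across and 150 mm high, loose; a bystander.
- beaker: Glass beaker, 70 mm across and 80 mm high, loose; a bystander.
- jar: Small lidded jar, 56 mm across and 70 mm high, loose; a bystander.
- pipette: Pipette lying on the bench, about 240 mm long, loose; a bystander.
- box_cell0 (a point): Mouth of the storage box's well 0 (box y = -34 mm), 46 mm above the bench: 33 mm above the well's step, 40 mm above its floor.
- tray_cell0 (a point): Mouth of the reject rack's well 0 (rack y = -34 mm), 46 mm above the bench: 33 mm above the well's step, 40 mm above its floor.
- box_cell1 (a point): Mouth of the storage box's well 1 (box y = 0 mm), 46 mm above the bench: 33 mm above the well's step, 40 mm above its floor.
- tray_cell1 (a point): Mouth of the reject rack's well 1 (rack y = 0 mm), 46 mm above the bench: 33 mm above the well's step, 40 mm above its floor.
- box_cell2 (a point): Mouth of the storage box's well 2 (box y = 34 mm), 46 mm above the bench: 33 mm above the well's step, 40 mm above its floor.
- tray_cell2 (a point): Mouth of the reject rack's well 2 (rack y = 34 mm), 46 mm above the bench: 33 mm above the well's step, 40 mm above its floor.
Things that resemble listed ones, but are neither listed nor needed, are in the scene too. Leave any orange or turquoise look-alike of the tray alone.

How it is judged (in metres and radians):
On the way, in this order (a step that is already met when the one before it is completed fails the run):
1. a dummy tube's foot is felt in the bore of the gauge block (((z of dummy_a in the frame of gauge between 0.005 and 0.026 m and horizontal distance between dummy_a and gauge_bore below 0.006 m) or (z of dummy_b in the frame of gauge between 0.005 and 0.026 m and horizontal distance between dummy_b and gauge_bore below 0.006 m) or (z of dummy_c in the frame of gauge between 0.005 and 0.026 m and horizontal distance between dummy_c and gauge_bore below 0.006 m) or (z of dummy_d in the frame of gauge between 0.005 and 0.026 m and horizontal distance between dummy_d and gauge_bore below 0.006 m) or (z of dummy_e in the frame of gauge between 0.005 and 0.026 m and horizontal distance between dummy_e and gauge_bore below 0.006 m) or (z of dummy_f in the frame of gauge between 0.005 and 0.026 m and horizontal distance between dummy_f and gauge_bore below 0.006 m))), for 0.04 s.
2. with the lid still open, every bevelled dummy tube stands in a well of the box and every square one in a well of the reject rack (((x of dummy_a in the frame of box between -0.023 and 0.003 m and y of dummy_a in the frame of box between -0.05 and 0.05 m and z of dummy_a in the frame of box between 0.001 and 0.0095 m and angle between dummy_a's own z axis and vertical below 0.22 rad) or (x of dummy_a in the frame of tray between -0.013 and 0.013 m and y of dummy_a in the frame of tray between -0.05 and 0.05 m and z of dummy_a in the frame of tray between 0.011 and 0.019 m and angle between dummy_a's own z axis and vertical below 0.22 rad)) and ((x of dummy_b in the frame of box between -0.023 and 0.003 m and y of dummy_b in the frame of box between -0.05 and 0.05 m and z of dummy_b in the frame of box between 0.001 and 0.0095 m and angle between dummy_b's own z axis and vertical below 0.22 rad) or (x of dummy_b in the frame of tray between -0.013 and 0.013 m and y of dummy_b in the frame of tray between -0.05 and 0.05 m and z of dummy_b in the frame of tray between 0.011 and 0.019 m and angle between dummy_b's own z axis and vertical below 0.22 rad)) and ((x of dummy_c in the frame of box between -0.023 and 0.003 m and y of dummy_c in the frame of box between -0.05 and 0.05 m and z of dummy_c in the frame of box between 0.001 and 0.0095 m and angle between dummy_c's own z axis and vertical below 0.22 rad) or (x of dummy_c in the frame of tray between -0.013 and 0.013 m and y of dummy_c in the frame of tray between -0.05 and 0.05 m and z of dummy_c in the frame of tray between 0.011 and 0.019 m and angle between dummy_c's own z axis and vertical below 0.22 rad)) and ((x of dummy_d in the frame of box between -0.023 and 0.003 m and y of dummy_d in the frame of box between -0.05 and 0.05 m and z of dummy_d in the frame of box between 0.001 and 0.0095 m and angle between dummy_d's own z axis and vertical below 0.22 rad) or (x of dummy_d in the frame of tray between -0.013 and 0.013 m and y of dummy_d in the frame of tray between -0.05 and 0.05 m and z of dummy_d in the frame of tray between 0.011 and 0.019 m and angle between dummy_d's own z axis and vertical below 0.22 rad)) and ((x of dummy_e in the frame of box between -0.023 and 0.003 m and y of dummy_e in the frame of box between -0.05 and 0.05 m and z of dummy_e in the frame of box between 0.001 and 0.0095 m and angle between dummy_e's own z axis and vertical below 0.22 rad) or (x of dummy_e in the frame of tray between -0.013 and 0.013 m and y of dummy_e in the frame of tray between -0.05 and 0.05 m and z of dummy_e in the frame of tray between 0.011 and 0.019 m and angle between dummy_e's own z axis and vertical below 0.22 rad)) and ((x of dummy_f in the frame of box between -0.023 and 0.003 m and y of dummy_f in the frame of box between -0.05 and 0.05 m and z of dummy_f in the frame of box between 0.001 and 0.0095 m and angle between dummy_f's own z axis and vertical below 0.22 rad) or (x of dummy_f in the frame of tray between -0.013 and 0.013 m and y of dummy_f in the frame of tray between -0.05 and 0.05 m and z of dummy_f in the frame of tray between 0.011 and 0.019 m and angle between dummy_f's own z axis and vertical below 0.22 rad)) and value of joint lid above 1 rad), for 0.2 s.
3. the lid is closed (value of joint lid below 0.04 rad), for 0.2 s.
At the end, for the whole second after the job is handed in: Every bevelled dummy tube stands in a well of the box and every square one in a well of the reject rack, bevelled feet on the well's floor (within 3.5 mm), square feet on its step (within 6 mm), within 0.22 rad of upright and at rest; the lid is within 0.04 rad of closed (((x of dummy_a in the frame of box between -0.023 and 0.003 m and y of dummy_a in the frame of box between -0.05 and 0.05 m and z of dummy_a in the frame of box between 0.001 and 0.0095 m and angle between dummy_a's own z axis and vertical below 0.22 rad) or (x of dummy_a in the frame of tray between -0.013 and 0.013 m and y of dummy_a in the frame of tray between -0.05 and 0.05 m and z of dummy_a in the frame of tray between 0.011 and 0.019 m and angle between dummy_a's own z axis and vertical below 0.22 rad)) and ((x of dummy_b in the frame of box between -0.023 and 0.003 m and y of dummy_b in the frame of box between -0.05 and 0.05 m and z of dummy_b in the frame of box between 0.001 and 0.0095 m and angle between dummy_b's own z axis and vertical below 0.22 rad) or (x of dummy_b in the frame of tray between -0.013 and 0.013 m and y of dummy_b in the frame of tray between -0.05 and 0.05 m and z of dummy_b in the frame of tray between 0.011 and 0.019 m and angle between dummy_b's own z axis and vertical below 0.22 rad)) and ((x of dummy_c in the frame of box between -0.023 and 0.003 m and y of dummy_c in the frame of box between -0.05 and 0.05 m and z of dummy_c in the frame of box between 0.001 and 0.0095 m and angle between dummy_c's own z axis and vertical below 0.22 rad) or (x of dummy_c in the frame of tray between -0.013 and 0.013 m and y of dummy_c in the frame of tray between -0.05 and 0.05 m and z of dummy_c in the frame of tray between 0.011 and 0.019 m and angle between dummy_c's own z axis and vertical below 0.22 rad)) and ((x of dummy_d in the frame of box between -0.023 and 0.003 m and y of dummy_d in the frame of box between -0.05 and 0.05 m and z of dummy_d in the frame of box between 0.001 and 0.0095 m and angle between dummy_d's own z axis and vertical below 0.22 rad) or (x of dummy_d in the frame of tray between -0.013 and 0.013 m and y of dummy_d in the frame of tray between -0.05 and 0.05 m and z of dummy_d in the frame of tray between 0.011 and 0.019 m and angle between dummy_d's own z axis and vertical below 0.22 rad)) and ((x of dummy_e in the frame of box between -0.023 and 0.003 m and y of dummy_e in the frame of box between -0.05 and 0.05 m and z of dummy_e in the frame of box between 0.001 and 0.0095 m and angle between dummy_e's own z axis and vertical below 0.22 rad) or (x of dummy_e in the frame of tray between -0.013 and 0.013 m and y of dummy_e in the frame of tray between -0.05 and 0.05 m and z of dummy_e in the frame of tray between 0.011 and 0.019 m and angle between dummy_e's own z axis and vertical below 0.22 rad)) and ((x of dummy_f in the frame of box between -0.023 and 0.003 m and y of dummy_f in the frame of box between -0.05 and 0.05 m and z of dummy_f in the frame of box between 0.001 and 0.0095 m and angle between dummy_f's own z axis and vertical below 0.22 rad) or (x of dummy_f in the frame of tray between -0.013 and 0.013 m and y of dummy_f in the frame of tray between -0.05 and 0.05 m and z of dummy_f in the frame of tray between 0.011 and 0.019 m and angle between dummy_f's own z axis and vertical below 0.22 rad)) and linear speed of each of dummy_a, dummy_b, dummy_c, dummy_d, dummy_e, dummy_f below 0.02 m/s and value of joint lid below 0.04 rad); the robot touches nothing.
It fails at once if the lid is slammed (faster than 4 rad/s in the last 0.3 rad) (value of joint lid below 0.3 rad and velocity of joint lid below -4 rad/s).
It fails at once if a bystander (bottle, beaker, jar, pipette) is moved more than 40 mm (distance of any of bottle, beaker, jar, pipette from where it was at the start of the episode above 0.04 m).
Of dummy_a, dummy_b, dummy_c, dummy_d, dummy_e, dummy_f only 4 to 6 are there at a start; the rules pass over those that are not, and their reading is None.
At some moment in a run one of gauge may be knocked a few centimetres aside while the robot is not near it.
It also fails if it takes over 210 s, if anything falls off the work surface, if the arm or the gripper's body presses on something with over 40 N, if the wrist force passes 120 N, or if a joint passes its speed limit or range.

ROBOT

A 7-joint arm with a two-finger parallel gripper is mounted at the origin on the work surface. World frame = base frame: x ahead of the robot, y to its left, z up, the work surface at z = 0. Lengths are in m, angles in degrees, forces in N, time in s.
With the tool pointing down it reaches from about 0.35 to 0.9 m from the base axis. Payload 7.2 kg.
Tool frame: the origin (TCP) lies at the very end of the fingers, on their centre line; the grasp point (between the pads) lies 19 mm behind it; z points along the fingers, x is the direction in which the jaws open and shut, and the axes are right-handed (so a half turn about z gives the same grasp; the last joint's range is limited). The gripper opens to 88 mm and grips with 3 to 60 N. Pads are 20 mm wide; open, the fingers measure 115 mm over their backs; the gripper's body (75 mm by 178 mm) begins 61 mm behind the grasp point.
Start: joints at [64.103, 23.554, -0.728, 91.456, 0.321, 64.991, -4.71], TCP at [0.234, -0.58, 0.223] pointing down, gripper open.
Joint ranges: [-169.25, 169.25], [-16.82, 113.86], [-84.01, 82.57], [7.8, 145.47], [-59.2, 239.2], [7.22, 106.19], [-163.78, 163.78]. Speed limits (degrees/s): [136.94, 136.94, 172.46, 172.46, 180, 180, 180].

INTERFACE

Orientations are given as a 3x3 rotation matrix whose columns are the frame's x, y, z axes.
In Python, from workcell import env gives the robot as it stands.
- The arm moves only by the shell command python3 -m creep 'ROWS' [OPENING] [FORCE]. ROWS is JSON, a list of rows, each a list of 4 numbers: the shift along the tool's x, y, z in mm, then the turn about the tool's z in rad. A call has 1 to 5 rows; each row shifts and turns the pose as measured when the row begins, along the tool's axes as they then stand; what a row does not reach is not made up. A row lasts 1/8 s, in which the tool goes at most 62.5 mm and 10.7 degrees, less where a joint would pass 70% of its speed; a pose out of reach is approached as far as the arm can. A call is refused whole if a number of a shift passes 62.5 or a number of a turn 0.188, either way. A call with a gripper value outside its range is refused whole. OPENING is the closure, from 0 (fully open) to 1 (shut), set as the call begins (- or left out, the last holds). The fingers move at their own pace and stop on an object; FORCE is the grip in N (left out, the last holds). Time passes only in rows, so rows that do not move let the fingers close. It gives the time, the measured TCP pose, the force and the opening at its end, in the units of the state.
- env.sense(): the state, without advancing time (a new reading comes with each control period).
- env.camera(name): name is "scene" or "top" or "wrist"; returns a dict with "img" (384x512x3 uint8, blue, green, red), "camera_matrix" (3x3 intrinsics, pixels), "rvec" (rotation vector, rad) and "tvec" (3), from world to camera coordinates, as OpenCV has them; the wrist camera has in their place "tool_from_camera" (4x4, takes a point from camera to tool coordinates, whose origin is the TCP and whose axes are the tool frame's). Camera axes: x right, y down, z forward; pixel columns grow to the right and rows downward; lengths in m; the calibration is good to about 2 mm. A picture is of the moment at which its call begins: read the wrist's pose just before it. There is no depth.
- env.close_job(): hands the job in, once; it reports no verdict.
Trained networks look in a picture, given as the dict that the camera call returned (one of the last four; its "shot" number tells which), for a name from the list of things; names that differ only in an ending like _2 or _b are one class to them, and where a whole thing is asked for, a point or a joint stands for the part that bears it (a point fixed in the world has none). Each returns a list of dicts, best first, with "p" (0 to 1); they miss things now and then, are a little off and sometimes report something else, mostly with a low value. They report only what shows in the picture. A call takes as long as a camera call. They do not tell look-alikes from the thing itself.
- env.trace(label, picture): "mask" (384x512 bool, what is visible of it) and "position" ([column, row] in pixels, amid what is visible of it).
The state is a dict: "time_s": time; "joints": joint angles; "qd": joint speeds; "joint_efforts": joint torques, N m; "position": TCP position; "ee_rot": TCP orientation; "ft_force": force on the tool from outside, world axes, zero at the start; "torque": the same for the moment, N m; "gripper_width": finger opening in m.
Only numpy, scipy, OpenCV 4.12 (cv2) and the standard library are available. Lean on these libraries where they do the work, as an engineer would, in place of code of your own. Each camera call takes 0.05 s, during which the arm holds its last target. There are 200 camera calls.

## Working session

There is one attempt and no reset: what is moved stays moved. The work goes in short steps, Python scripts to look and compute and a shell command to move; the robot and the scene stay as the last step left them, time stands still between calls to the robot, and variables do not carry over. Pictures are saved under pics/ and viewed, on a budget of 14 in all, crops included, one or two more only if the job needs it, and the job is handed in when it is done.

```bash
ls; mkdir -p pics
python3 - <<'E'
from workcell import env
import cv2
s=env.sense();print(s['time_s'],s['position'],s['ee_rot'],s['gripper_width'],s['ft_force'])
for n in ("scene","top"):
    p=env.camera(n);cv2.imwrite(f"pics/{n}0.png",cv2.resize(p['img'],(800,600)));print(n,p['camera_matrix'],p['rvec'],p['tvec'])
E
```

```text
pics
0.0 [ 0.2337938  -0.57909861  0.22183266] [[ 3.74451354e-01 -9.27246283e-01 -7.17634965e-04]
 [-9.27245222e-01 -3.74452016e-01  1.40918293e-03]
 [-1.57537949e-03  1.37753138e-04 -9.99998750e-01]] 0.0880057575138077 [-0.36743839  0.00640943  0.54262224]
scene [[356.36071844   0.         257.69900004]
 [  0.         356.36071844 187.66613814]
 [  0.           0.           1.        ]] [ 0.9052028   2.38767218 -1.17386187] [ 0.41051742 -0.12403029  1.38439715]
top [[440.39730636   0.         254.05169414]
 [  0.         440.39730636 188.69271099]
 [  0.           0.           1.        ]] [ 2.16745191 -2.15573194  0.16089516] [-0.04039792  0.53357222  1.47569011]
```

View pics/top0.png

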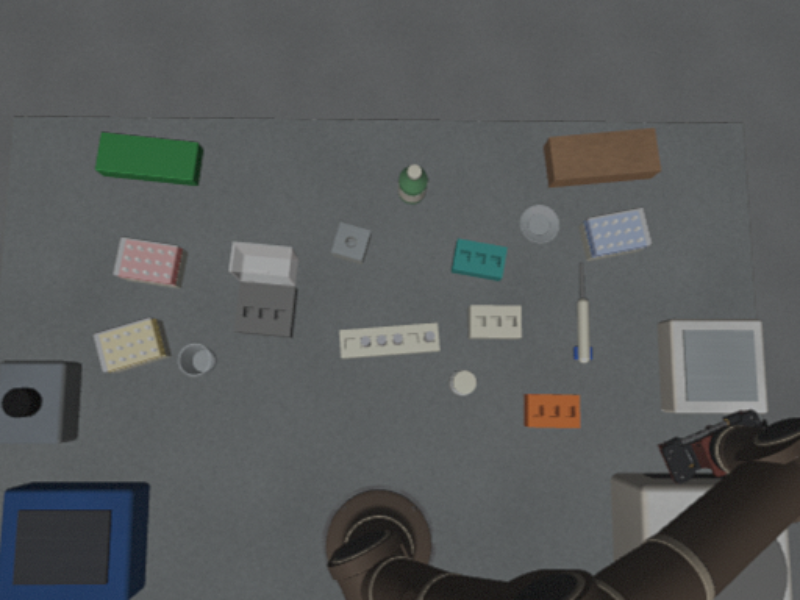

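View pics/scene0.png

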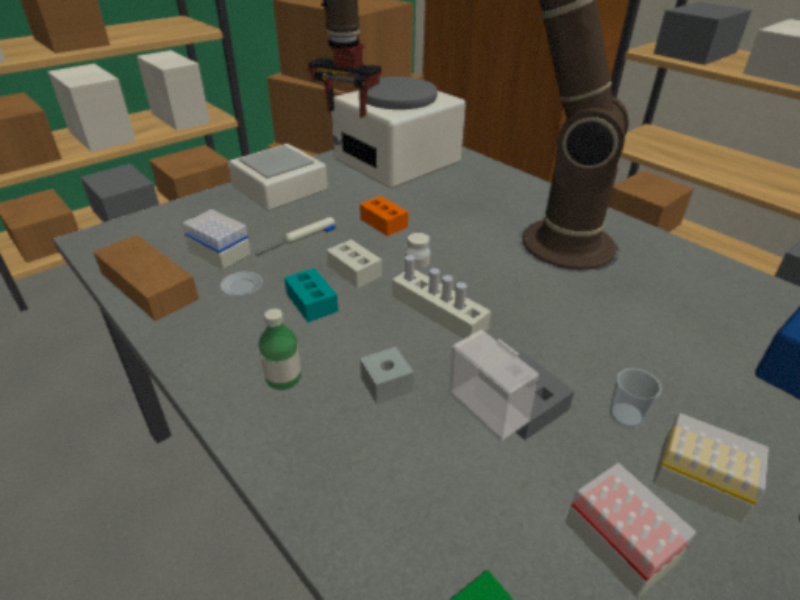

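```bash
cat > h.py <<'E'
from workcell import env
import numpy as np, cv2
from scipy.optimize import minimize
S=dict(supply=(.06,.213,.046),tray=(.07,.111,.046),box=(.11,.121,.046),gauge=(.07,.07,.05))
def shot(n):
    """picture with .K and world->camera R,t"""
    s=env.sense();p=env.camera(n)
    if n=="wrist":
        T=np.eye(4);T[:3,:3]=s['ee_rot'];T[:3,3]=s['position']
        W=np.linalg.inv(T@np.array(p['tool_from_camera']));p['R'],p['t']=W[:3,:3],W[:3,3]
    else: p['R'],p['t']=cv2.Rodrigues(np.array(p['rvec'],float))[0],np.array(p['tvec'],float).ravel()
    p['K']=np.array(p['camera_matrix']);return p
def proj(p,X): 
    c=np.atleast_2d(X)@p['R'].T+p['t'];u=c@p['K'].T;return u[:,:2]/u[:,2:]
def plane(p,uv,z):
    d=p['R'].T@np.linalg.inv(p['K'])@np.array([uv[0],uv[1],1.]);o=-p['R'].T@p['t'];return o+d*(z-o[2])/d[2]
def look(label,p,pmin=.3): return [(round(r['p'],2),np.round(r['position'],1),r['mask']) for r in env.trace(label,p) if r['p']>=pmin]
def fit(masks,size,x0):
    """fit x,y,yaw of a cuboid on the bench to [(picture,mask)]"""
    l,w,h=size;C=np.array([[a*l/2,b*w/2,c*h] for a in(-1,1) for b in(-1,1) for c in(0,1)])
    def cost(q):
        c,s=np.cos(q[2]),np.sin(q[2]);X=C@np.array([[c,-s,0],[s,c,0],[0,0,1]]).T+[q[0],q[1],0];e=0
        for p,m in masks:
            im=np.zeros((384*4,512*4),np.uint8);hu=cv2.convexHull(((proj(p,X)+.5)*4).astype(np.float32)).astype(np.int32)
            cv2.fillConvexPoly(im,hu,255);im=cv2.resize(im,(512,384),interpolation=cv2.INTER_AREA)/255.
            e+=np.abs(im-m).sum()/m.sum()
        return e
    q=np.array(x0,float)
    for d in (.02,.006):
        r=minimize(cost,q,method='Nelder-Mead',options=dict(initial_simplex=[q,q+[d,0,0],q+[0,d,0],q+[0,0,d*8]],xatol=1e-4,fatol=1e-5));q=r.x
    return q,r.fun
E
python3 - <<'E'
from h import *
P=shot("top");Q=shot("scene")
for n in ("supply","tray","gauge","box","gauge_bore","dummy_a","bottle","beaker","jar","pipette"):
  z=.046 if n in("supply","tray","box") else .05 if n[0]=='g' else .09 if n[0]=='d' else 0
  for r in look(n,P): print(n,r[0],r[1],r[2].sum(),np.round(plane(P,r[1],z)[:2],3))
for n in ("lid_hinge","lid_front"): print(n,[r[:2] for r in look(n,Q)])
print(shot("wrist")['tool_from_camera'])
E
```

```text
supply 0.82 [247.3 217.6] 914 [ 0.434 -0.015]
tray 0.83 [358.4 264.9] 755 [ 0.278 -0.387]
tray 0.8 [315.  207.4] 737 [ 0.47  -0.245]
tray 0.71 [306.  161.5] 684 [ 0.628 -0.216]
gauge 0.57 [226.5 155.2] 463 [0.647 0.058]
box 0.86 [170.2 184.2] 2262 [0.546 0.248]
box 0.62 [225.6 158.5] 495 [0.636 0.061]
box 0.58 [265.3 116.8] 384 [ 0.785 -0.075]
gauge_bore 0.67 [224.9 157.2] 491 [0.64  0.063]
bottle 0.77 [265.8 114.5] 375 [ 0.808 -0.079]
bottle 0.54 [170.1 182.8] 2247 [0.557 0.256]
bottle 0.36 [168.8 166.8] 1027 [0.614 0.263]
beaker 0.87 [124.9 233.6] 414 [0.379 0.407]
jar 0.68 [293.5 244.6] 225 [ 0.344 -0.175]
pipette 0.73 [373.6 209.2] 396 [ 0.469 -0.458]
lid_hinge [(0.93, array([316.7, 246.6])), (0.4, array([193.6, 149.7]))]
lid_front [(0.93, array([313.9, 239.7]))]
[[ 9.99999438e-01  7.21429647e-04 -7.76874177e-04 -2.68064495e-04]
 [-4.64179247e-04  9.56735481e-01  2.90958768e-01 -7.94630764e-02]
 [ 9.53169371e-04 -2.90958244e-01  9.56735278e-01 -1.61690065e-01]
 [ 0.00000000e+00  0.00000000e+00  0.00000000e+00  1.00000000e+00]]
```

```bash
c="python3 -m creep"; $c '[[0,0,0,-0.17],[0,0,0,-0.17],[0,0,0,-0.17],[0,0,0,-0.17],[0,0,0,-0.17]]' && $c '[[0,0,0,-0.17],[0,0,0,-0.17]]' && $c '[[20,-56,0,0],[20,-56,0,0],[20,-56,0,0],[20,-56,0,0],[20,-56,0,0]]' && $c '[[20,-56,0,0],[20,-56,0,0],[20,-56,0,0],[20,-56,0,0],[20,-56,0,0]]' && $c '[[0,0,0,0],[0,0,0,0]]'
python3 - <<'E'
from h import *
s=env.sense();print(s['time_s'],s['position'],s['ee_rot'],s['joints'])
p=shot("wrist");print(p['K'])
cv2.imwrite("pics/w1.png",p['img'])
for n in("supply","dummy_a"):
  for r in look(n,p): print(n,r[0],r[1],np.round(plane(p,r[1],.046 if n=='supply' else .09),3))
E
```

```text
time_s: 1.48
position: [0.2342, -0.5795, 0.2227]
ee_rot: [[0.952, -0.306, -0.0], [-0.306, -0.952, -0.0], [-0.0, 0.0, -1.0]]
ft_force: [-0.2, 0.2, 0.4]
gripper_width: 0.0878
time_s: 1.72
position: [0.2341, -0.5795, 0.2228]
ee_rot: [[0.999, 0.041, -0.0], [0.041, -0.999, -0.0], [-0.0, 0.0, -1.0]]
ft_force: [-0.1, -0.1, -0.5]
gripper_width: 0.0877
time_s: 2.35
position: [0.3229, -0.292, 0.2217]
ee_rot: [[0.999, 0.036, 0.001], [0.036, -0.999, -0.002], [0.001, 0.002, -1.0]]
ft_force: [0.5, -0.4, 1.8]
gripper_width: 0.0875
time_s: 2.98
position: [0.4151, 0.0001, 0.223]
ee_rot: [[0.999, 0.034, 0.007], [0.034, -0.999, -0.007], [0.007, 0.007, -1.0]]
ft_force: [0.9, -1.0, 0.5]
gripper_width: 0.0879
time_s: 3.22
position: [0.4159, 0.004, 0.2235]
ee_rot: [[0.999, 0.042, 0.008], [0.042, -0.999, -0.006], [0.008, 0.007, -1.0]]
ft_force: [-0.6, -1.0, 0.2]
gripper_width: 0.0882
3.225 [0.41586106 0.00397604 0.2235106 ] [[ 0.99909351  0.04175043  0.00831039]
 [ 0.04180278 -0.99910647 -0.0062284 ]
 [ 0.00804293  0.00657015 -0.99994607]] [ 34.09519643   5.86921379 -43.67440104 116.51315865   5.23155806
  58.92800739  -9.70935577]
[[281.03930282   0.         252.30639441]
 [  0.         281.03930282 193.19560771]
 [  0.           0.           1.        ]]
supply 0.94 [258.7 171.3] [0.424 0.009 0.046]
supply 0.61 [266.2 187.9] [ 0.435 -0.012  0.046]
dummy_a 0.82 [263.9 185.6] [0.429 0.003 0.09 ]
dummy_a 0.81 [266.9 266.7] [ 0.438 -0.098  0.09 ]
dummy_a 0.72 [262.2 157.3] [0.425 0.034 0.09 ]
dummy_a 0.58 [264.6 216. ] [ 0.432 -0.033  0.09 ]
```

View pics/w1.png

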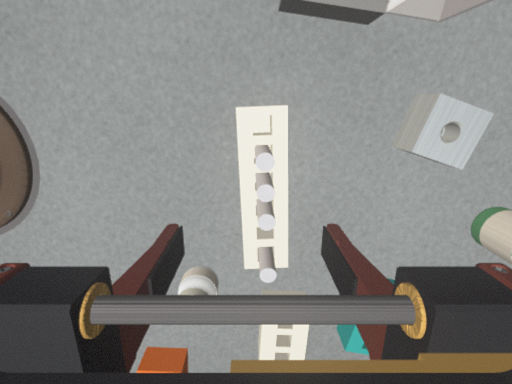

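```bash
cat >> h.py <<'E'
def fitpts(p,m,C,q0,d=(.006,.002)):
    """fit xy of a convex point set to mask m"""
    def cost(q):
        im=np.zeros((384*4,512*4),np.uint8);hu=cv2.convexHull(((proj(p,C+[q[0],q[1],0])+.5)*4).astype(np.float32)).astype(np.int32)
        cv2.fillConvexPoly(im,hu,255);return np.abs(cv2.resize(im,(512,384),interpolation=cv2.INTER_AREA)/255.-m).sum()/m.sum()
    q=np.array(q0,float)
    for e in d: r=minimize(cost,q,method='Nelder-Mead',options=dict(initial_simplex=[q,q+[e,0],q+[0,e]],xatol=1e-4,fatol=1e-5));q=r.x
    return q,r.fun
a=np.linspace(0,2*np.pi,40)
def cyl(r,z0,z1): return np.array([[r*np.cos(t),r*np.sin(t),z] for t in a for z in(z0,z1)])
def dummies(p,z0=.046,z1=.096):
    out=[]
    for r in env.trace("dummy_a",p):
        if r['p']>.3: 
            q,e=fitpts(p,r['mask'],cyl(.01,z0,z1),plane(p,r['position'],(z0+z1)/2)[:2]);out.append((q.round(4),round(e,2),round(r['p'],2)))
    return sorted(out,key=lambda o:-o[0][1])
def bore(p):
    """gauge bore centre, by the dark disc's trace and by the block's fit"""
    for r in look("gauge",p,.4): 
        q,e=fit([(p,r[2])],S['gauge'],[*plane(p,r[1],.03)[:2],-.3]);print("gauge",r[0],q.round(4),round(e,2))
    for r in look("gauge_bore",p,.4): print("bore",r[0],r[1],r[2].sum(),plane(p,r[1],.05).round(4))
E
python3 - <<'E'
from h import *
p=shot("wrist")
for d in dummies(p): print(*d)
for r in look("supply",p,.7): print(fit([(p,r[2])],S['supply'],[*plane(p,r[1],.03)[:2],0.03]))
bore(p)
for r in look("tray_cell0",p): print(r[:2])
t=shot("top");bore(t)
for r in look("tray",t): print("tray",fit([(t,r[2])],S['tray'],[*plane(t,r[1],.03)[:2],0.03]))
for r in look("supply",t): print("supply",fit([(t,r[2])],S['supply'],[*plane(t,r[1],.03)[:2],0.03]))
for r in look("box_cell1",t): print("boxcell",r[:2],plane(t,r[1],.046))
E
```

```text
[0.4282 0.032 ] 0.11 0.64
[0.4102 0.0189] 0.94 0.55
[ 0.4307 -0.0023] 0.11 0.76
[ 0.4333 -0.0375] 0.1 0.97
[ 0.439  -0.1044] 0.07 0.91
gauge 0.65 [ 0.6486  0.0648 -0.2748] 0.02
bore 0.62 [442.2 128.3] 4958 [0.6363 0.0682 0.05  ]
(0.97, array([349.9, 338.1]))
(0.8, array([163.1, 355. ]))
(0.72, array([283.3, 340.3]))
gauge 0.76 [ 0.6518  0.0641 -0.2977] 0.1
gauge 0.75 [ 0.549   0.2615 -0.0684] 0.77
bore 0.66 [223.  155.9] 499 [0.6445 0.0697 0.05  ]
bore 0.56 [264.4 114. ] 407 [ 0.794  -0.0721  0.05  ]
tray (array([ 0.47805891, -0.25303576,  0.00619109]), np.float64(0.03480457954994078))
tray (array([ 0.61644609, -0.21964561, -0.16158889]), np.float64(0.05606119944648965))
tray (array([ 0.28571839, -0.37642694, -0.03732466]), np.float64(0.0576304737447503))
supply (array([ 0.43864531, -0.07427904,  0.08056696]), np.float64(3.7100874084573587))
supply (array([ 0.39087792,  0.39075275, -0.09694824]), np.float64(2.084928873510188))
supply (array([ 0.48030219, -0.21108448, -0.06275226]), np.float64(0.8780439916155908))
boxcell (0.65, array([317.2, 209. ])) [ 0.46425916 -0.25203545  0.046     ]
boxcell (0.62, array([170.2, 186.5])) [0.53801855 0.24764108 0.046     ]
boxcell (0.44, array([270. , 218.8])) [ 0.43013757 -0.09164986  0.046     ]
```

```bash
c="python3 -m creep"; $c '[[9,55,10,-0.037],[9,54,10,0],[0,0,10,0],[0,0,0,0],[0,0,0,0]]'
cat >> h.py <<'E'
def rel(xy,s=None):
    """tool-frame shift in mm from the TCP to world xy"""
    s=s or env.sense();v=np.array([*xy,0])-np.array(s['position']);v[2]=0;return np.round(np.array(s['ee_rot']).T@v*1000,1)[:2]
E
python3 - <<'E'
from h import *
p=shot("wrist")
for d in dummies(p): print(*d,rel(d[0]))
E
```

```text
time_s: 4.6
position: [0.4424, -0.1042, 0.1944]
ee_rot: [[0.996, 0.083, 0.011], [0.083, -0.996, -0.006], [0.01, 0.006, -1.0]]
ft_force: [-0.3, 0.7, -0.2]
gripper_width: 0.0879
[0.4281 0.0291] 0.08 0.75 [  -3.2 -133.9]
[ 0.4308 -0.0039] 0.07 0.67 [  -3.3 -100.8]
[ 0.4338 -0.0379] 0.08 0.84 [ -3.1 -66.7]
[ 0.4392 -0.1047] 0.11 0.78 [-3.4  0.3]
```

```bash
c="python3 -m creep"; $c '[[-3.4,0,40,0],[0,0,40,0],[0,0,25,0],[0,0,18,0],[0,0,0,0]]' && $c '[[0,0,0,0],[0,0,0,0],[0,0,0,0],[0,0,0,0],[0,0,0,0]]' 1 30
```

```text
time_s: 5.32
position: [0.4432, -0.1024, 0.0713]
ee_rot: [[0.996, 0.089, 0.018], [0.089, -0.996, -0.008], [0.017, 0.009, -1.0]]
ft_force: [-0.0, -0.5, 0.5]
gripper_width: 0.0879
time_s: 5.95
position: [0.4451, -0.1023, 0.0744]
ee_rot: [[0.996, 0.09, 0.022], [0.09, -0.996, -0.01], [0.021, 0.012, -1.0]]
ft_force: [0.7, 0.8, -0.4]
gripper_width: 0.0415
```

```bash
c="python3 -m creep"; $c '[[-4,0,4,0],[0,0,0.5,0],[0,0,0.5,0],[0,0,0,0]]'; python3 -c "
from h import *
s=env.sense();print(s['joints'],s['joint_efforts'],s['qd'])"
```

```text
time_s: 6.45
position: [0.4411, -0.103, 0.0695]
ee_rot: [[0.996, 0.089, 0.023], [0.09, -0.996, -0.01], [0.022, 0.012, -1.0]]
ft_force: [-1.2, 0.2, 2.9]
gripper_width: 0.0194
[ 35.0136989   22.14581052 -33.8708597  122.74410519  20.33837095
  39.01192684  -7.49015731] [-3.07828921e-02 -4.26413691e+01 -4.95864183e+00 -1.99071121e+01
  1.03403733e-01 -5.02186026e-01 -4.36190836e-03] [-0.06265383 -0.1400022   0.07417143 -0.11759208 -0.14483012 -0.05952108
 -0.07416764]
```

```bash
c="python3 -m creep"; $c '[[0,0,-20,0],[0,0,-40,0],[0,0,-40,0],[0,0,-40,0]]' && $c '[[44,-30,0,0],[44,-30,0,0],[44,-30,0,0],[44,-30,0,0],[44,-30,0,0]]' && $c '[[0,0,0,0],[0,0,0,0]]'
python3 - <<'E'
from h import *
p=shot("wrist");cv2.imwrite("pics/w2.png",p['img']);bore(p);print(rel([.6486,.0648]))
t=shot("top");bore(t)
E
```

```text
time_s: 6.95
position: [0.4354, -0.1008, 0.2098]
ee_rot: [[0.996, 0.091, 0.015], [0.091, -0.996, -0.006], [0.014, 0.008, -1.0]]
ft_force: [0.0, -1.3, -0.9]
gripper_width: 0.0194
time_s: 7.58
position: [0.6474, 0.065, 0.2147]
ee_rot: [[0.997, 0.078, 0.02], [0.078, -0.997, -0.014], [0.019, 0.015, -1.0]]
ft_force: [-0.3, -0.4, -1.0]
gripper_width: 0.0195
time_s: 7.82
position: [0.6481, 0.0689, 0.2123]
ee_rot: [[0.996, 0.082, 0.017], [0.082, -0.997, -0.011], [0.016, 0.013, -1.0]]
ft_force: [-0.2, -0.4, -0.7]
gripper_width: 0.0193
gauge 0.82 [ 0.6487  0.0647 -0.2745] 0.05
bore 0.72 [252.  173.6] 3434 [0.6493 0.073  0.05  ]
[0.3 3.3]
```

View pics/w2.png

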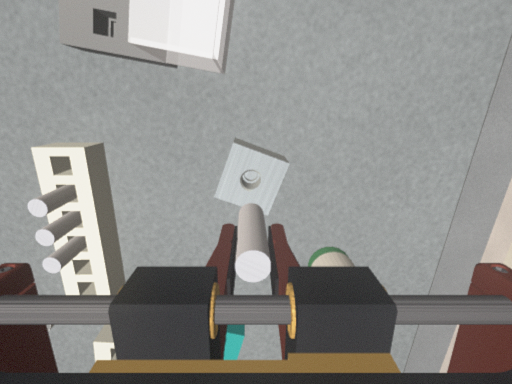

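```bash
cat >> h.py <<'E'
def held(p,off=.0635):
    """xy of the vertical tube in hand, from the wrist picture"""
    s=env.sense();z=s['position'][2]
    for r in env.trace("dummy_a",p):
        if r['p']>.3 and abs(r['position'][0]-252)<40:
            q,e=fitpts(p,r['mask'],cyl(.01,z-off,z-off+.09),s['position'][:2],(.004,.001));print("held",q.round(4),round(e,2),round(r['p'],2),"tcp",np.round(s['position'],4),rel(q))
def borepx(p,uv,r=14):
    """bore centre: dark pixels near uv"""
    g=cv2.cvtColor(p['img'],cv2.COLOR_BGR2GRAY);u,v=map(int,uv);w=cv2.resize(g[v-r:v+r,u-r:u+r],None,fx=8,fy=8,interpolation=cv2.INTER_CUBIC)
    c=cv2.HoughCircles(cv2.medianBlur(w,5),cv2.HOUGH_GRADIENT,1,200,param1=80,param2=15,minRadius=40,maxRadius=100)
    if c is None: print("no circle");return
    q=(c[0,0,:2]+.5)/8-.5+[u-r,v-r];print("circle",q.round(1),c[0,0,2]/8,plane(p,q,.05).round(4))
E
python3 - <<'E'
from h import *
p=shot("wrist");held(p);borepx(p,proj(p,[.6487,.0647,.05])[0]);print(proj(p,[.6487,.0647,.05]))
E
```

```text
held [0.6477 0.0657] 0.1 0.78 tcp [0.6485 0.0682 0.2136] [-1.1  2.7]
no circle
[[250.40569592 179.32889887]]
```

```bash
c="python3 -m creep"; $c '[[1,1,40,0],[0,0,40,0],[0,0,3,0]]'
python3 - <<'E'
from h import *
p=shot("wrist");held(p);bore(p)
cv2.imwrite("pics/w3.png",cv2.resize(p['img'][120:260,160:340],None,fx=4,fy=4,interpolation=cv2.INTER_CUBIC))
print(proj(p,[.6487,.0647,.05]))
E
```

```text
time_s: 8.6
position: [0.6522, 0.0653, 0.131]
ee_rot: [[0.997, 0.079, 0.023], [0.079, -0.997, -0.012], [0.022, 0.014, -1.0]]
ft_force: [0.3, -0.7, 0.1]
gripper_width: 0.0192
held [0.651  0.0643] 0.15 0.62 tcp [0.6532 0.0656 0.1325] [-3.1  1.6]
gauge 0.87 [ 0.6486  0.0648 -0.2756] 0.22
bore 0.71 [243.6 185.4] 5029 [0.6445 0.0776 0.05  ]
bore 0.66 [ 83.3 368.2] 179 [ 0.4825 -0.1452  0.05  ]
[[247.27039254 199.34355447]]
```

View pics/w3.png

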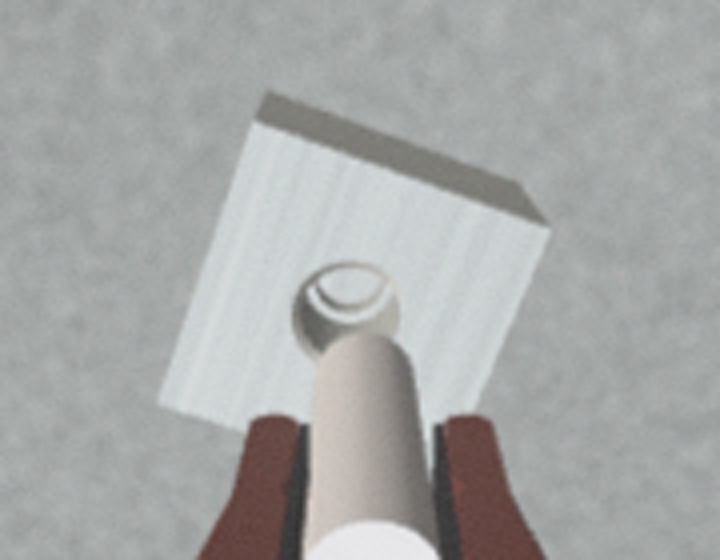

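```bash
c="python3 -m creep"; $c '[[-3,-0.5,6,0],[-0.5,0,6,0]]'
python3 - <<'E'
from h import *
p=shot("wrist");held(p)
cv2.imwrite("pics/w4.png",cv2.resize(p['img'][120:260,160:340],None,fx=4,fy=4,interpolation=cv2.INTER_CUBIC))
E
```

```text
time_s: 9.05
position: [0.6529, 0.0671, 0.1256]
ee_rot: [[0.996, 0.079, 0.034], [0.079, -0.997, -0.01], [0.033, 0.013, -0.999]]
ft_force: [0.5, 0.2, -1.4]
gripper_width: 0.0194
held [0.6521 0.0638] 0.09 0.55 tcp [0.6526 0.0669 0.1247] [-0.6  3. ]
```

```bash
c="python3 -m creep"; for i in 1 2 3; do $c '[[0,0,0,0]]' | sed -n 2,3p; done; $c '[[-4,0,0,0],[0,0,0,0]]'| sed -n 2,3p;$c '[[-4,0,0,0]]'| sed -n 2,3p
```

```text
position: [0.6525, 0.0669, 0.1248]
ee_rot: [[0.996, 0.079, 0.033], [0.079, -0.997, -0.01], [0.032, 0.013, -0.999]]
position: [0.6525, 0.0669, 0.1249]
ee_rot: [[0.996, 0.079, 0.033], [0.079, -0.997, -0.01], [0.032, 0.013, -0.999]]
position: [0.6526, 0.0669, 0.1249]
ee_rot: [[0.996, 0.079, 0.033], [0.079, -0.997, -0.01], [0.032, 0.013, -0.999]]
position: [0.6483, 0.0666, 0.1248]
ee_rot: [[0.996, 0.079, 0.033], [0.079, -0.997, -0.01], [0.032, 0.013, -0.999]]
position: [0.6443, 0.0663, 0.1247]
ee_rot: [[0.996, 0.079, 0.033], [0.079, -0.997, -0.01], [0.032, 0.013, -0.999]]
```

```bash
c="python3 -m creep"; $c '[[5,0,-30,0],[0,0,-30,0]]'| sed -n 2,3p; $c '[[0,0,0,0],[0,0,0,0]]'| sed -n 2,3p; $c '[[0,0,15,0],[0,0,15,0],[0,0,15,0]]' | sed -n 2,3p;  $c '[[0,0,0,0]]' | sed -n 2,3p
```

```text
position: [0.6452, 0.0667, 0.1834]
ee_rot: [[0.996, 0.079, 0.028], [0.08, -0.997, -0.011], [0.027, 0.013, -1.0]]
position: [0.6456, 0.0669, 0.1847]
ee_rot: [[0.996, 0.079, 0.03], [0.079, -0.997, -0.011], [0.03, 0.013, -0.999]]
position: [0.6459, 0.066, 0.1346]
ee_rot: [[0.996, 0.079, 0.028], [0.079, -0.997, -0.011], [0.027, 0.014, -1.0]]
position: [0.6447, 0.0656, 0.1321]
ee_rot: [[0.997, 0.079, 0.024], [0.08, -0.997, -0.012], [0.023, 0.014, -1.0]]
```

Run:
```python
from h import *
p=shot("wrist");held(p);bore(p)
print(proj(p,[.6487,.0647,.05]))
cv2.imwrite("pics/w4.png",cv2.resize(p['img'][120:260,160:340],None,fx=4,fy=4,interpolation=cv2.INTER_CUBIC))
```

```text
held [0.6438 0.064 ] 0.12 0.59 tcp [0.6451 0.0659 0.1329] [-2.   1.9]
gauge 0.91 [ 0.6488  0.065  -0.2824] 0.25
gauge 0.74 [ 0.535  -0.3017 -0.0867] 1.0
bore 0.67 [257.4 189.1] 5074 [0.6497 0.0751 0.05  ]
[[255.35546423 199.89543456]]
```

View pics/w4.png

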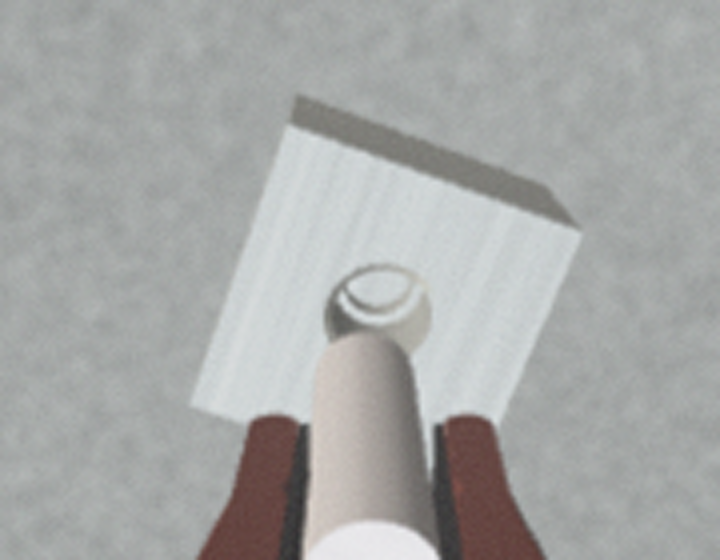

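```bash
c="python3 -m creep"; $c '[[4.6,-0.4,0,0],[0,0,0,0]]'| sed -n 2,4p;  $c '[[-0.2,-0.1,8,0]]'| sed -n 2,4p; $c '[[-0.2,-0.1,8,0]]'| sed -n 2,4p
python3 - <<'E'
from h import *
print(env.sense()['position']);p=shot("wrist");held(p)
E
```

```text
position: [0.6519, 0.0672, 0.1365]
ee_rot: [[0.996, 0.079, 0.031], [0.079, -0.997, -0.011], [0.03, 0.013, -0.999]]
ft_force: [-0.4, -0.2, -1.3]
position: [0.6525, 0.0673, 0.129]
ee_rot: [[0.996, 0.079, 0.032], [0.079, -0.997, -0.011], [0.031, 0.013, -0.999]]
ft_force: [-0.4, -0.3, -0.1]
position: [0.6525, 0.0673, 0.1205]
ee_rot: [[0.996, 0.079, 0.032], [0.079, -0.997, -0.011], [0.031, 0.013, -0.999]]
ft_force: [-0.2, 0.1, -0.4]
[0.6524911  0.06727488 0.12047283]
held [0.6518 0.0644] 0.11 0.87 tcp [0.652  0.0671 0.1193] [-0.3  2.6]
```

```bash
c="python3 -m creep"; $c '[[-3.2,-0.6,0,0],[0,0,0,0]]'| sed -n 2,4p
python3 - <<'E'
from h import *
p=shot("wrist");held(p);bore(p)
print(proj(p,[.6487,.0648,.05]))
cv2.imwrite("pics/w5.png",cv2.resize(p['img'][120:260,160:340],None,fx=4,fy=4,interpolation=cv2.INTER_CUBIC))
E
$c '[[-0.2,-0.1,6,0]]'| sed -n 2,4p;$c '[[-0.2,-0.1,6,0]]'| sed -n 2,4p;$c '[[-0.2,-0.1,4,0]]'| sed -n 2,4p;$c '[[-0.1,-0.1,4,0]]'| sed -n 2,4p
```

```text
position: [0.6482, 0.0676, 0.1193]
ee_rot: [[0.996, 0.079, 0.03], [0.08, -0.997, -0.011], [0.029, 0.013, -0.999]]
ft_force: [0.3, -0.3, -1.4]
gauge 0.71 [ 0.6487  0.0648 -0.276 ] 0.35
gauge 0.61 [0.5648 0.221  0.011 ] 0.44
gauge 0.55 [ 0.6489  0.0139 -0.1642] 1.91
bore 0.71 [250.9 189.4] 5199 [0.6472 0.0802 0.05  ]
[[251.20310189 206.43001141]]
position: [0.6491, 0.0676, 0.1139]
ee_rot: [[0.996, 0.079, 0.032], [0.079, -0.997, -0.011], [0.031, 0.013, -0.999]]
ft_force: [-0.5, -0.2, -1.3]
position: [0.649, 0.0675, 0.1074]
ee_rot: [[0.996, 0.079, 0.032], [0.079, -0.997, -0.011], [0.031, 0.013, -0.999]]
ft_force: [0.5, 1.4, -0.8]
position: [0.6487, 0.0675, 0.1027]
ee_rot: [[0.996, 0.079, 0.031], [0.079, -0.997, -0.011], [0.03, 0.013, -0.999]]
ft_force: [0.6, -0.4, -1.0]
position: [0.6486, 0.0676, 0.0982]
ee_rot: [[0.996, 0.079, 0.031], [0.079, -0.997, -0.011], [0.03, 0.013, -0.999]]
ft_force: [0.7, -0.8, -1.2]
```

```bash
c="python3 -m creep"; for k in 1; do $c '[[-0.1,-0.1,4,0]]'| sed -n 2,4p;$c '[[-0.1,-0.1,4,0]]'| sed -n 2,4p;$c '[[-0.1,0,3,0]]'| sed -n 2,4p;$c '[[-0.1,0,3,0]]'| sed -n 2,4p;$c '[[0,0,3,0]]'| sed -n 2,4p; done
```

```text
position: [0.6486, 0.0676, 0.0938]
ee_rot: [[0.996, 0.079, 0.031], [0.079, -0.997, -0.011], [0.03, 0.013, -0.999]]
ft_force: [-0.4, 0.1, -1.1]
position: [0.6486, 0.0676, 0.0895]
ee_rot: [[0.996, 0.079, 0.031], [0.079, -0.997, -0.011], [0.03, 0.013, -0.999]]
ft_force: [-0.1, -0.7, -0.4]
position: [0.6486, 0.0676, 0.0862]
ee_rot: [[0.996, 0.079, 0.031], [0.079, -0.997, -0.011], [0.03, 0.013, -0.999]]
ft_force: [0.6, 0.2, -1.4]
position: [0.6487, 0.0675, 0.083]
ee_rot: [[0.996, 0.079, 0.031], [0.079, -0.997, -0.011], [0.03, 0.013, -0.999]]
ft_force: [1.0, -0.4, -0.8]
position: [0.6488, 0.0676, 0.0799]
ee_rot: [[0.996, 0.079, 0.031], [0.079, -0.997, -0.011], [0.03, 0.013, -0.999]]
ft_force: [0.0, -0.4, -1.1]
```

```bash
c="python3 -m creep"; $c '[[0,0,3,0]]'| sed -n 2,4p;$c '[[0,0,2,0]]'| sed -n 2,4p;$c '[[0,0,2,0]]'| sed -n 2,4p;$c '[[0,0,2,0]]'| sed -n 2,4p
```

```text
position: [0.6489, 0.0675, 0.0767]
ee_rot: [[0.996, 0.079, 0.031], [0.079, -0.997, -0.011], [0.03, 0.013, -0.999]]
ft_force: [0.6, -0.1, -1.1]
position: [0.6493, 0.0677, 0.0754]
ee_rot: [[0.996, 0.079, 0.032], [0.079, -0.997, -0.011], [0.031, 0.013, -0.999]]
ft_force: [-2.9, -0.1, 14.5]
position: [0.6498, 0.0681, 0.0753]
ee_rot: [[0.996, 0.079, 0.033], [0.079, -0.997, -0.011], [0.032, 0.014, -0.999]]
ft_force: [-5.1, -1.7, 18.6]
position: [0.6499, 0.0684, 0.0753]
ee_rot: [[0.996, 0.079, 0.034], [0.079, -0.997, -0.012], [0.032, 0.014, -0.999]]
ft_force: [-7.4, -1.6, 15.1]
```

```bash
c="python3 -m creep"; $c '[[0,0,-10,0],[0,0,-40,0],[0,0,-45,0],[0,0,-45,0],[0,0,-45,0]]'| sed -n 2,4p; $c '[[-26,-47,0,0],[-26,-47,0,0],[-26,-47,0,0],[-26,-47,0,0],[0,0,0,0]]'| sed -n 2,4p; $c '[[0,0,0,0],[0,0,0,0]]'| sed -n 2,4p;python3 - <<'E'
from h import *
p=shot("wrist");held(p)
cv2.imwrite("pics/w6.png",p['img'])
for n in ("box_cell0","box_cell1","box","lid_hinge"):
  for r in look(n,p): print(n,r[0],r[1],r[2].sum(),plane(p,r[1],.046).round(4))
np.save("w6.npy",np.r_[p['R'].ravel(),p['t']])
E
```

```text
position: [0.6421, 0.0701, 0.2631]
ee_rot: [[0.996, 0.079, 0.028], [0.08, -0.997, -0.012], [0.027, 0.014, -1.0]]
ft_force: [-0.4, 0.4, 0.2]
position: [0.5229, 0.2553, 0.2642]
ee_rot: [[0.996, 0.077, 0.04], [0.078, -0.997, -0.008], [0.039, 0.011, -0.999]]
ft_force: [0.6, 0.2, -0.9]
position: [0.5239, 0.2542, 0.2645]
ee_rot: [[0.996, 0.076, 0.041], [0.077, -0.997, -0.009], [0.04, 0.012, -0.999]]
ft_force: [0.9, -0.9, -0.6]
held [0.5231 0.2521] 0.14 0.65 tcp [0.5241 0.2537 0.2644] [-1.1  1.5]
box_cell0 0.7 [274.4 175.8] 15007 [0.5636 0.2443 0.046 ]
box_cell1 0.7 [274.4 175.8] 15007 [0.5636 0.2443 0.046 ]
box 0.88 [276.3 176.3] 14882 [0.5663 0.2438 0.046 ]
lid_hinge 0.56 [306.5 189.8] 8325 [0.6114 0.227  0.046 ]
```

View pics/w6.png

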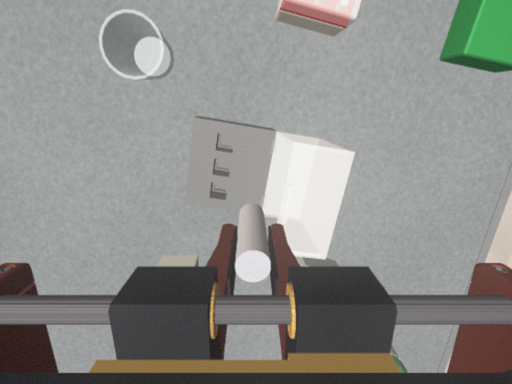

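```bash
cat >> h.py <<'E'
def boxfit(p,x0=(.548,.249,-.1),save=None):
    """pose of the grey base from its dark top face (z .046)"""
    g=cv2.GaussianBlur(cv2.cvtColor(p['img'],cv2.COLOR_BGR2GRAY),(3,3),0).astype(float)
    C=np.array([[-.055,-.0605,0],[.055,-.0605,0],[.055,.0605,0],[-.055,.0605,0]]);q=np.array(x0,float)
    def quad(q,k=1.): 
        c,s=np.cos(q[2]),np.sin(q[2]);return proj(p,(C*k)@np.array([[c,-s,0],[s,c,0],[0,0,1]]).T+[q[0],q[1],.046])
    def render(U):
        im=np.zeros((384*8,512*8),np.uint8);cv2.fillConvexPoly(im,((U+.5)*8).astype(np.int32),255);return cv2.resize(im,(512,384),interpolation=cv2.INTER_AREA)/255.
    def cost(q):
        i=render(quad(q));o=render(quad(q,1.15))-i;i*=1
        return (g*i).sum()/i.sum()-(g*o).sum()/o.sum()
    for d in (.01,.004,.0015): r=minimize(cost,q,method='Nelder-Mead',options=dict(initial_simplex=[q,q+[d,0,0],q+[0,d,0],q+[0,0,d*8]],xatol=1e-4,fatol=1e-4));q=r.x
    c,s=np.cos(q[2]),np.sin(q[2]);cells=[np.array([q[0]-.01*c-y*s,q[1]-.01*s+y*c]) for y in(-.034,0,.034)]
    print("box",q.round(4),r.fun.round(1),"cells",np.round(cells,4).tolist())
    if save:
        im=cv2.resize(p['img'],None,fx=4,fy=4,interpolation=cv2.INTER_CUBIC);Q=[quad(q)]
        for m in cells: Q.append(proj(p,[[m[0]+.0115*(a*c-b*s),m[1]+.0115*(a*s+b*c),.046] for a,b in((-1,-1),(1,-1),(1,1),(-1,1))]))
        for U in Q: cv2.polylines(im,[((U+.5)*4).astype(np.int32)],True,(0,0,255),1)
        a=Q[0].mean(0)*4;u,v=int(a[0]),int(a[1]);cv2.imwrite(save,im[max(v-240,0):v+240,max(u-300,0):u+300])
    return q,cells
E
python3 - <<'E'
from h import *
p=shot("wrist");boxfit(p,save="pics/w7.png")
E
```

```text
box [ 0.5008  0.2551 -0.0648] -22.5 cells [[0.4886, 0.2219], [0.4908, 0.2558], [0.493, 0.2897]]
```

View pics/w7.png

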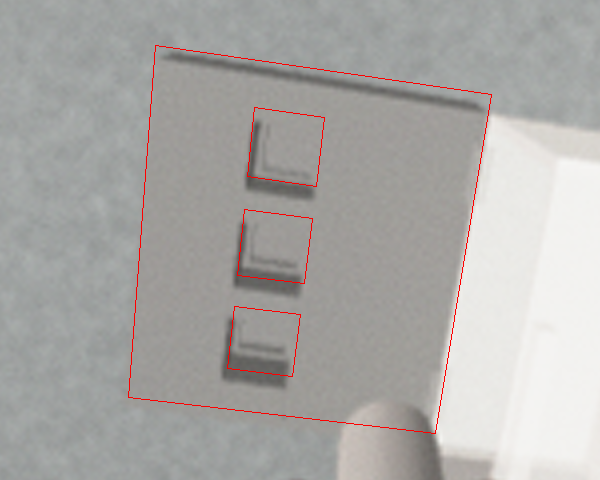

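```bash
c="python3 -m creep"; $c '[[0,0,0,0.157],[0,0,0,0],[-17,18,0,0],[-16,18,0,0],[0,0,0,0]]'| sed -n 2,4p; $c '[[-1,0,30,0],[-1,0,30,0],[-1,0,30,0],[0,0,10,0],[0,0,0,0]]'| sed -n 2,4p; $c '[[0,0,0,0]]'| sed -n 2,4p;python3 - <<'E'
from h import *
p=shot("wrist");held(p);c=[.4868,.2182];print(rel(c))
im=p['img'].copy();cc=proj(p,[[.4868,.2182,.046],[.4895,.2521,.046],[.4922,.286,.046]])
im=cv2.resize(im,None,fx=4,fy=4,interpolation=cv2.INTER_CUBIC)
for u in cc: cv2.circle(im,tuple(((u+.5)*4).astype(int)),3,(0,0,255),-1)
cv2.imwrite("pics/w8.png",im[4*80:4*230,4*150:4*350])
E
```

```text
position: [0.4872, 0.2203, 0.2627]
ee_rot: [[0.997, -0.072, 0.04], [-0.072, -0.997, -0.009], [0.04, 0.006, -0.999]]
ft_force: [1.1, 1.0, -0.9]
position: [0.4922, 0.2229, 0.1618]
ee_rot: [[0.997, -0.062, 0.044], [-0.062, -0.998, -0.005], [0.045, 0.002, -0.999]]
ft_force: [0.2, 0.7, -1.4]
position: [0.4928, 0.2235, 0.1628]
ee_rot: [[0.997, -0.061, 0.045], [-0.061, -0.998, -0.004], [0.046, 0.002, -0.999]]
ft_force: [0.8, -0.3, -1.3]
[-5.7  5.5]
```

View pics/w8.png

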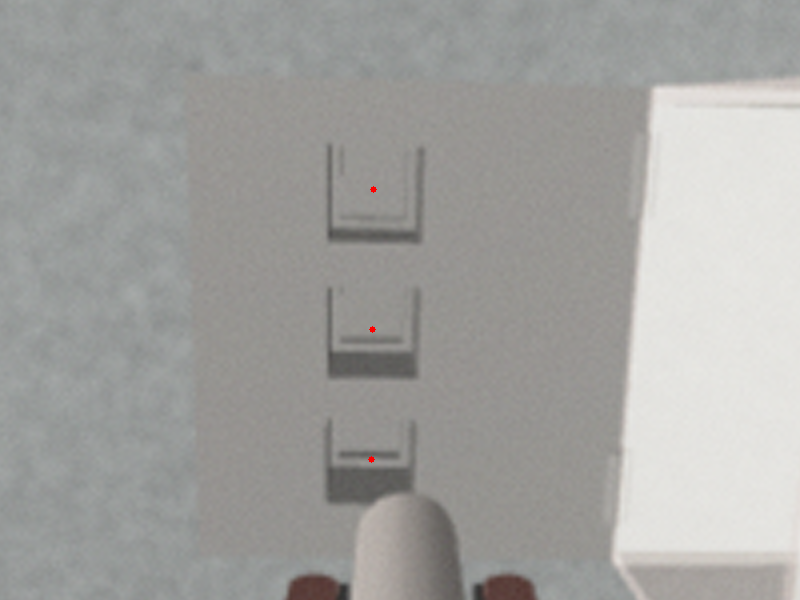

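```bash
c="python3 -m creep"; $c '[[-5.7,4.4,0,0],[0,0,0,0]]'| sed -n 2,4p; $c '[[-0.6,0,14,0],[-0.6,0,14,0],[0,0,0,0]]'| sed -n 2,4p;  $c '[[0,0,0,0]]'| sed -n 2,4p; python3 -c "
from h import *
p=shot('wrist');held(p);print(rel([.487,.2175]))
cv2.imwrite('pics/w9.png',p['img'])"
```

```text
position: [0.4869, 0.2192, 0.1637]
ee_rot: [[0.997, -0.062, 0.048], [-0.062, -0.998, -0.004], [0.048, 0.001, -0.999]]
ft_force: [-0.4, -1.0, -2.0]
position: [0.4869, 0.2187, 0.1336]
ee_rot: [[0.997, -0.062, 0.048], [-0.062, -0.998, -0.005], [0.048, 0.002, -0.999]]
ft_force: [-0.2, -0.8, -1.5]
position: [0.4868, 0.2188, 0.1332]
ee_rot: [[0.997, -0.062, 0.047], [-0.062, -0.998, -0.005], [0.047, 0.002, -0.999]]
ft_force: [-0.3, 0.3, -1.0]
held [0.4854 0.2162] 0.14 0.9 tcp [0.4868 0.2187 0.1332] [-1.3  2.6]
[0.2 1.2]
```

```bash
c="python3 -m creep"; $c '[[0.3,-1,10,0],[-0.5,0,8,0]]'| sed -n 2,4p; $c '[[-0.5,0,8,0],[-0.5,0,8,0]]'| sed -n 2,4p; $c '[[-0.5,0,7,0],[0,0,0,0]]'| sed -n 2,4p;  $c '[[0,0,0,0],[0,0,0,0]]' 0.6| sed -n 2,5p; $c '[[0,0,0,0],[0,0,0,0],[0,0,0,0]]'|sed -n 2,5p
```

```text
position: [0.4883, 0.22, 0.1153]
ee_rot: [[0.997, -0.062, 0.049], [-0.062, -0.998, -0.004], [0.049, 0.001, -0.999]]
ft_force: [0.7, -0.5, -1.0]
position: [0.488, 0.2199, 0.0979]
ee_rot: [[0.997, -0.062, 0.049], [-0.062, -0.998, -0.004], [0.049, 0.001, -0.999]]
ft_force: [-0.1, -0.6, -1.2]
position: [0.4872, 0.2198, 0.0894]
ee_rot: [[0.997, -0.062, 0.047], [-0.062, -0.998, -0.004], [0.048, 0.002, -0.999]]
ft_force: [0.4, 0.1, -0.8]
position: [0.4876, 0.22, 0.0899]
ee_rot: [[0.997, -0.062, 0.048], [-0.062, -0.998, -0.004], [0.048, 0.001, -0.999]]
ft_force: [0.8, -0.7, 0.4]
gripper_width: 0.0339
position: [0.4881, 0.2202, 0.0906]
ee_rot: [[0.997, -0.062, 0.05], [-0.062, -0.998, -0.004], [0.05, 0.001, -0.999]]
ft_force: [-0.0, 0.5, -0.4]
gripper_width: 0.0351
```

```bash
c="python3 -m creep"; $c '[[0,0,-30,0],[0,0,-45,0],[0,0,-45,0]]' 0 | sed -n 2,5p; python3 -c "
from h import *
p=shot('wrist')
for d in dummies(p): print(*d)"; $c '[[-7,52,0,-0.141],[-7.5,52,0,0],[-7.5,52,0,0],[-7.5,52,0,0],[-7.5,52,0,0]]'|sed -n 2,3p;$c '[[0,0,0,0],[0,0,0,0]]'|sed -n 2,3p; python3 -c "
from h import *
p=shot('wrist')
for d in dummies(p): print(*d,rel(d[0]))"
```

```text
position: [0.4802, 0.2195, 0.2102]
ee_rot: [[0.997, -0.062, 0.042], [-0.061, -0.998, -0.006], [0.043, 0.003, -0.999]]
ft_force: [1.6, -0.4, 0.7]
gripper_width: 0.0619
[0.4879 0.219 ] 0.08 0.7
[0.428  0.0289] 0.75 0.66
position: [0.4591, -0.0425, 0.2119]
ee_rot: [[0.994, 0.092, 0.052], [0.093, -0.996, -0.001], [0.052, 0.006, -0.999]]
position: [0.4581, -0.0465, 0.2108]
ee_rot: [[0.995, 0.085, 0.051], [0.085, -0.996, -0.002], [0.05, 0.006, -0.999]]
[0.4283 0.03  ] 0.04 0.9 [-23.1 -78.4]
[ 0.4308 -0.004 ] 0.1 0.87 [-23.6 -44.3]
[ 0.4501 -0.0122] 0.95 0.62 [ -5.1 -34.4]
[ 0.4338 -0.0367] 0.1 0.9 [-23.4 -11.4]
```

```bash
c="python3 -m creep"; f(){ echo "$1"; $c "$1" | sed -n 3p; }; f '[[0,0,-50,0],[0,0,0,0]]'; f '[[0,0,0,0]]'; f '[[0,0,0,0]]'; f '[[0,0,12,0],[0,0,0,0]]';  f '[[0,0,12,0],[0,0,0,0]]'; f '[[0,0,0,0]]'; f '[[-25,11,0,0],[0,0,0,0]]'; f '[[0,0,0,0]]';f '[[0,0,0,0]]';  f '[[0,0,50,0],[0,0,0,0]]'; f '[[0,0,0,0]]';f '[[0,0,0,0]]'
```

```text
[[0,0,-50,0],[0,0,0,0]]
ee_rot: [[0.995, 0.091, 0.05], [0.092, -0.996, -0.001], [0.049, 0.005, -0.999]]
[[0,0,0,0]]
ee_rot: [[0.994, 0.093, 0.049], [0.093, -0.996, -0.001], [0.049, 0.005, -0.999]]
[[0,0,0,0]]
ee_rot: [[0.994, 0.094, 0.049], [0.095, -0.996, -0.0], [0.048, 0.005, -0.999]]
[[0,0,12,0],[0,0,0,0]]
ee_rot: [[0.994, 0.095, 0.046], [0.095, -0.995, 0.0], [0.046, 0.004, -0.999]]
[[0,0,12,0],[0,0,0,0]]
ee_rot: [[0.994, 0.095, 0.045], [0.095, -0.995, 0.001], [0.045, 0.003, -0.999]]
[[0,0,0,0]]
ee_rot: [[0.994, 0.095, 0.045], [0.095, -0.995, 0.001], [0.045, 0.003, -0.999]]
[[-25,11,0,0],[0,0,0,0]]
ee_rot: [[0.994, 0.095, 0.045], [0.095, -0.995, 0.001], [0.045, 0.003, -0.999]]
[[0,0,0,0]]
ee_rot: [[0.994, 0.095, 0.047], [0.095, -0.995, 0.001], [0.047, 0.003, -0.999]]
[[0,0,0,0]]
ee_rot: [[0.994, 0.096, 0.047], [0.096, -0.995, 0.001], [0.047, 0.003, -0.999]]
[[0,0,50,0],[0,0,0,0]]
ee_rot: [[0.994, 0.096, 0.05], [0.096, -0.995, 0.001], [0.05, 0.003, -0.999]]
[[0,0,0,0]]
ee_rot: [[0.994, 0.097, 0.051], [0.097, -0.995, 0.002], [0.051, 0.003, -0.999]]
[[0,0,0,0]]
ee_rot: [[0.994, 0.097, 0.052], [0.097, -0.995, 0.002], [0.052, 0.003, -0.999]]
```

```bash
c="python3 -m creep"; f(){ echo "$1"; $c "$1" | sed -n 2,3p|cut -c1-60; }; f '[[50,0,0,0],[0,0,0,0]]'; f '[[0,0,0,0]]'; f '[[-10,0,0,0],[-10,0,0,0],[-10,0,0,0],[-10,0,0,0],[-10,0,0,0]]'; f '[[0,0,0,0]]'; f '[[0,0,-60,0],[0,0,60,0]]'; f '[[0,0,0,0]]'; f '[[0,0,60,0],[0,0,-60,0]]'; f '[[0,0,0,0]]';  f '[[60,0,0,0],[-60,0,0,0]]'; f '[[0,0,0,0]]'; f '[[-60,0,0,0],[60,0,0,0]]'; f '[[0,0,0,0]]'; f '[[0,0,0,0.18],[0,0,0,-0.18]]'; f '[[0,0,0,0]]'
```

```text
[[50,0,0,0],[0,0,0,0]]
position: [0.4909, -0.0486, 0.1904]
ee_rot: [[0.994, 0.096, 0.056], [0.096, -0.995, -0.0], [0.05
[[0,0,0,0]]
position: [0.4906, -0.0486, 0.1909]
ee_rot: [[0.994, 0.096, 0.056], [0.096, -0.995, -0.0], [0.05
[[-10,0,0,0],[-10,0,0,0],[-10,0,0,0],[-10,0,0,0],[-10,0,0,0]]
position: [0.4356, -0.0544, 0.1888]
ee_rot: [[0.994, 0.095, 0.056], [0.095, -0.995, -0.003], [0.
[[0,0,0,0]]
position: [0.4348, -0.0547, 0.1888]
ee_rot: [[0.994, 0.094, 0.056], [0.095, -0.996, -0.003], [0.
[[0,0,-60,0],[0,0,60,0]]
position: [0.4384, -0.0556, 0.1947]
ee_rot: [[0.993, 0.093, 0.066], [0.093, -0.996, -0.008], [0.
[[0,0,0,0]]
position: [0.436, -0.0557, 0.1924]
ee_rot: [[0.994, 0.093, 0.061], [0.094, -0.996, -0.007], [0.
[[0,0,60,0],[0,0,-60,0]]
position: [0.4341, -0.0549, 0.1826]
ee_rot: [[0.995, 0.093, 0.042], [0.093, -0.996, 0.008], [0.0
[[0,0,0,0]]
position: [0.4373, -0.0539, 0.1856]
ee_rot: [[0.995, 0.094, 0.046], [0.094, -0.996, 0.01], [0.04
[[60,0,0,0],[-60,0,0,0]]
position: [0.4435, -0.0523, 0.1843]
ee_rot: [[0.995, 0.095, 0.043], [0.094, -0.995, 0.023], [0.0
[[0,0,0,0]]
position: [0.4389, -0.0521, 0.1826]
ee_rot: [[0.995, 0.096, 0.035], [0.095, -0.995, 0.024], [0.0
[[-60,0,0,0],[60,0,0,0]]
position: [0.4243, -0.0542, 0.1799]
ee_rot: [[0.995, 0.096, 0.017], [0.096, -0.995, 0.013], [0.0
[[0,0,0,0]]
position: [0.4273, -0.0543, 0.1812]
ee_rot: [[0.995, 0.096, 0.021], [0.095, -0.995, 0.014], [0.0
[[0,0,0,0.18],[0,0,0,-0.18]]
position: [0.4287, -0.0542, 0.1844]
ee_rot: [[0.996, 0.09, 0.025], [0.09, -0.996, 0.012], [0.026
[[0,0,0,0]]
position: [0.4296, -0.0543, 0.186]
ee_rot: [[0.996, 0.09, 0.028], [0.089, -0.996, 0.01], [0.029
```

```bash
c="python3 -m creep"; f(){ echo "$1"; $c "$1" | sed -n 2,3p|cut -c1-70; }; f '[[-60,0,0,0],[60,0,0,0]]'; f '[[0,0,0,0]]';f '[[-60,0,0,0],[60,0,0,0]]'; f '[[0,0,0,0]]'; f '[[0,0,0,0]]'; python3 -c "
from h import *
p=shot('wrist')
print(env.sense()['time_s'])
for d in dummies(p): print(*d,rel(d[0]))"
```

```text
[[-60,0,0,0],[60,0,0,0]]
position: [0.4143, -0.057, 0.1848]
ee_rot: [[0.996, 0.082, 0.016], [0.082, -0.997, -0.003], [0.015, 0.005
[[0,0,0,0]]
position: [0.4168, -0.0571, 0.1854]
ee_rot: [[0.997, 0.078, 0.019], [0.078, -0.997, -0.002], [0.018, 0.004
[[-60,0,0,0],[60,0,0,0]]
position: [0.402, -0.0596, 0.185]
ee_rot: [[0.997, 0.072, 0.008], [0.072, -0.997, -0.018], [0.006, 0.018
[[0,0,0,0]]
position: [0.4048, -0.0596, 0.1854]
ee_rot: [[0.998, 0.068, 0.01], [0.068, -0.998, -0.016], [0.009, 0.016,
[[0,0,0,0]]
position: [0.405, -0.0594, 0.1859]
ee_rot: [[0.998, 0.066, 0.011], [0.067, -0.998, -0.016], [0.01, 0.016,
26.825
[0.4278 0.0297] 0.08 0.68 [ 27.9 -87.6]
[ 0.43   -0.0032] 0.11 0.58 [ 27.9 -54.6]
```

```bash
c="python3 -m creep"; f(){ $c "$@" | sed -n 2,5p|cut -c1-75; }; f '[[10,-7,0,0],[10,-7,0,0],[10,-6,0,0],[0,0,0,0]]'; f '[[0,0,15,0],[0,0,15,0],[0,0,15,0],[0,0,0,0]]'; python3 -c "
from h import *
p=shot('wrist')
for d in dummies(p): print(*d,rel(d[0]))"
```

```text
position: [0.4375, -0.0366, 0.1879]
ee_rot: [[0.998, 0.065, 0.016], [0.065, -0.998, -0.016], [0.015, 0.017, -1.
ft_force: [-0.1, -0.0, -0.4]
gripper_width: 0.0876
position: [0.4366, -0.038, 0.1386]
ee_rot: [[0.998, 0.064, 0.013], [0.064, -0.998, -0.016], [0.012, 0.017, -1.
ft_force: [1.0, 1.0, 0.1]
gripper_width: 0.0878
[0.4279 0.0302] 0.07 0.61 [ -5.2 -68.5]
[ 0.4308 -0.0033] 0.06 0.62 [ -4.5 -34.9]
```

```bash
c="python3 -m creep"; f(){ $c "$@" | sed -n 2,5p|cut -c1-75; }; f '[[-3,-1,15,0],[-0.2,-0.2,15,0],[-0.2,-0.2,15,0],[0,-0.2,15,0],[0,0,0,0]]'; f '[[0,0,0,0]]'; f '[[0,0,0,0]]'
```

```text
position: [0.4349, -0.0375, 0.0756]
ee_rot: [[0.998, 0.064, 0.016], [0.064, -0.998, -0.016], [0.015, 0.017, -1.
ft_force: [0.3, -0.4, 0.2]
gripper_width: 0.0876
position: [0.435, -0.0373, 0.0755]
ee_rot: [[0.998, 0.064, 0.015], [0.064, -0.998, -0.016], [0.014, 0.017, -1.
ft_force: [0.0, 0.4, 0.9]
gripper_width: 0.0879
position: [0.4353, -0.0373, 0.0759]
ee_rot: [[0.998, 0.064, 0.016], [0.064, -0.998, -0.016], [0.015, 0.017, -1.
ft_force: [0.6, 0.4, -0.1]
gripper_width: 0.0879
```

```bash
c="python3 -m creep"; f(){ $c "$@" | sed -n 2,5p|cut -c1-75; }; f '[[-1.5,0,6,0]]' 1 30; f '[[0,0,0,0],[0,0,0,0],[0,0,0,0],[0,0,0,0],[0,0,0,0]]'; f '[[0,0,0,0],[0,0,0,0],[0,0,0,0]]'; f '[[0,0,-20,0],[0,0,-20,0],[0,0,-40,0],[0,0,-40,0],[0,0,-20,0]]'
```

```text
position: [0.4345, -0.0376, 0.0703]
ee_rot: [[0.998, 0.064, 0.018], [0.064, -0.998, -0.016], [0.017, 0.018, -1.
ft_force: [0.0, 1.1, -0.3]
gripper_width: 0.0814
position: [0.4345, -0.0378, 0.0703]
ee_rot: [[0.998, 0.064, 0.018], [0.064, -0.998, -0.017], [0.017, 0.018, -1.
ft_force: [-0.0, -1.0, -0.3]
gripper_width: 0.0312
position: [0.4343, -0.0378, 0.0704]
ee_rot: [[0.998, 0.064, 0.018], [0.064, -0.998, -0.017], [0.017, 0.018, -1.
ft_force: [0.7, 0.2, 0.7]
gripper_width: 0.0195
position: [0.4301, -0.035, 0.2123]
ee_rot: [[0.998, 0.065, 0.013], [0.065, -0.998, -0.015], [0.012, 0.015, -1.
ft_force: [0.2, -0.8, -1.7]
gripper_width: 0.0192
```

```bash
c="python3 -m creep"; f(){ $c "$@" | sed -n 2,5p|cut -c1-75; };  f '[[44,-17,0,0],[44,-17,0,0],[44,-17,0,0],[44,-17,0,0],[30,-12,0,0]]'; f '[[8,-3,0,0],[0,0,0,0],[0,0,0,0]]'; python3 -c "
from h import *
p=shot('wrist');held(p,.0644);bore(p);print(rel([.6487,.0648]))"
```

```text
position: [0.6361, 0.0556, 0.2147]
ee_rot: [[0.998, 0.056, 0.015], [0.057, -0.998, -0.021], [0.014, 0.022, -1.
ft_force: [0.2, -0.4, -1.2]
gripper_width: 0.0192
position: [0.6434, 0.0598, 0.213]
ee_rot: [[0.998, 0.058, 0.012], [0.058, -0.998, -0.021], [0.011, 0.021, -1.
ft_force: [0.4, 0.7, -1.1]
gripper_width: 0.0196
held [0.6426 0.0601] 0.05 0.84 tcp [0.6434 0.0597 0.2132] [-0.9 -0.5]
gauge 0.93 [ 0.6487  0.065  -0.2697] 0.04
gauge 0.62 [ 0.4168 -0.0431 -0.9594] 3.86
bore 0.62 [257.4 167.6] 3515 [0.6498 0.0699 0.05  ]
[ 5.1 -4.7]
```

```bash
c="python3 -m creep"; f(){ $c "$@" | sed -n 2,5p|cut -c1-75; };  f '[[6.4,-4.4,10,0],[-0.2,-0.3,15,0],[-0.2,-0.3,15,0],[-0.2,-0.3,15,0],[-0.2,-0.3,15,0]]'; f '[[-0.2,-0.2,12,0],[0,0,0,0],[0,0,0,0]]'; python3 -c "
from h import *
p=shot('wrist');held(p,.0644);bore(p);print(rel([.6487,.0648]))"
```

```text
position: [0.6502, 0.0638, 0.1389]
ee_rot: [[0.998, 0.057, 0.014], [0.057, -0.998, -0.021], [0.012, 0.022, -1.
ft_force: [-0.4, 0.4, -1.1]
gripper_width: 0.0197
position: [0.6494, 0.0636, 0.1244]
ee_rot: [[0.998, 0.057, 0.011], [0.057, -0.998, -0.021], [0.01, 0.022, -1.0
ft_force: [0.9, -0.6, -0.9]
gripper_width: 0.0198
held [0.6486 0.0639] 0.03 0.56 tcp [0.6494 0.0636 0.1244] [-0.8 -0.4]
gauge 0.56 [ 0.6487  0.0645 -0.2807] 0.31
bore 0.88 [249.2 185.3] 5062 [0.6459 0.0777 0.05  ]
[-0.7 -1.3]
```

```bash
c="python3 -m creep"; f(){ $c "$@" | sed -n '2p;4p'|cut -c1-75; };  f '[[0,-0.9,8,0]]'; f '[[-0.1,-0.2,8,0]]'; f '[[-0.1,-0.1,8,0]]'; f '[[-0.1,-0.1,8,0]]';f '[[0,-0.1,4,0]]';f '[[0,0,3,0]]';f '[[0,0,2,0]]'
```

```text
position: [0.6502, 0.0644, 0.1174]
ft_force: [-0.7, 0.7, -0.6]
position: [0.6502, 0.0644, 0.1089]
ft_force: [0.6, -0.4, -1.3]
position: [0.6501, 0.0643, 0.1002]
ft_force: [0.2, -0.1, -1.8]
position: [0.6499, 0.0641, 0.0914]
ft_force: [-0.4, -0.0, -0.6]
position: [0.6496, 0.0641, 0.0864]
ft_force: [0.0, -0.9, -0.4]
position: [0.6501, 0.0643, 0.0841]
ft_force: [-5.3, -0.8, 20.4]
position: [0.6504, 0.0649, 0.084]
ft_force: [-7.6, -0.6, 20.5]
```

```bash
c="python3 -m creep"; f(){ $c "$@" | sed -n '2,4p'|cut -c1-75; };  f '[[0,0,-10,0],[0,0,-40,0],[0,0,-45,0],[0,0,-45,0]]';  f '[[-31,51,0,0],[-31,51,0,0],[-31,51,0,0],[-31,51,0,0],[-31,51,0,0]]'; f '[[-25,40,0,0],[0,0,0,0],[0,0,0,0]]'; python3 -c "
from h import *
p=shot('wrist');held(p,.0644)
cv2.imwrite('pics/w10.png',p['img'])
for r in look('tray',p):
  print(r[:2],fit([(p,r[2])],S['tray'],[*plane(p,r[1],.03)[:2],0.0]))"
```

```text
position: [0.647, 0.0674, 0.2253]
ee_rot: [[0.998, 0.057, 0.009], [0.057, -0.998, -0.022], [0.008, 0.022, -1.
ft_force: [1.4, 1.3, -1.8]
position: [0.5086, -0.1962, 0.2353]
ee_rot: [[0.997, 0.068, 0.022], [0.068, -0.997, -0.019], [0.021, 0.021, -1.
ft_force: [0.1, -1.6, -0.6]
position: [0.4832, -0.2442, 0.2368]
ee_rot: [[0.998, 0.059, 0.023], [0.06, -0.998, -0.022], [0.021, 0.024, -0.9
ft_force: [0.8, -0.4, -0.6]
held [ 0.4822 -0.244 ] 0.04 0.7 tcp [ 0.4832 -0.2443  0.2367] [-1.2  0.2]
(0.91, array([105., 244.])) (array([ 0.28274459, -0.37364479, -0.01729546]), np.float64(0.04047289271917259))
(0.7, array([347.8, 151.7])) (array([ 0.61382255, -0.21913044, -0.17576868]), np.float64(0.017072673705733836))
(0.58, array([239.6, 163.8])) (array([ 0.47461936, -0.25175   ,  0.00433504]), np.float64(0.14991253616969388))
```

View pics/w10.png

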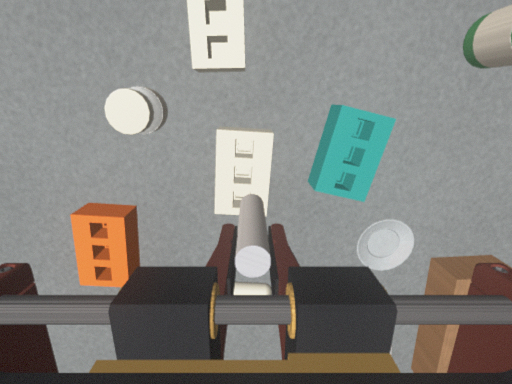

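```bash
c="python3 -m creep"; f(){ $c "$@" | sed -n '2,4p'|cut -c1-75; };  f '[[-5,40,0,0],[0,0,0,0],[0,0,0,0]]'
python3 - <<'E'
from h import *
p=shot('wrist');held(p,.0644)
im=cv2.resize(p['img'],None,fx=4,fy=4,interpolation=cv2.INTER_CUBIC)
for r in look('tray',p):
  if abs(plane(p,r[1],.046)[1]+.25)<.03 and abs(plane(p,r[1],.046)[0]-.47)<.03:
    q,e=fit([(p,r[2])],S['tray'],[*plane(p,r[1],.03)[:2],0.0]);print(r[:2],q,e)
    c,s=np.cos(q[2]),np.sin(q[2])
    for y in(-.034,0,.034):
        m=q[:2]+[-y*s,y*c];print(m.round(4),rel(m));U=proj(p,[[m[0]+.0115*(a*c-b*s),m[1]+.0115*(a*s+b*c),.046] for a,b in((-1,-1),(1,-1),(1,1),(-1,1))]);cv2.polylines(im,[((U+.5)*4).astype(np.int32)],True,(0,0,255),1)
    u,v=(proj(p,[q[0],q[1],.046])[0]*4).astype(int)
cv2.imwrite("pics/w11.png",im[max(v-240,0):v+240,u-300:u+300])
E
```

```text
position: [0.4837, -0.2799, 0.2377]
ee_rot: [[0.997, 0.069, 0.024], [0.07, -0.997, -0.021], [0.022, 0.022, -1.0
ft_force: [0.4, -1.4, -1.3]
held [ 0.483  -0.2797] 0.05 0.97 tcp [ 0.4835 -0.2803  0.2376] [-0.3 -0.8]
(0.77, array([243.5, 144.9])) [ 0.47438945 -0.25127684 -0.00549602] 0.01933161076064775
[ 0.4742 -0.2853] [-9.3  4.1]
[ 0.4744 -0.2513] [ -6.8 -29.8]
[ 0.4746 -0.2173] [ -4.2 -63.7]
```

View pics/w11.png

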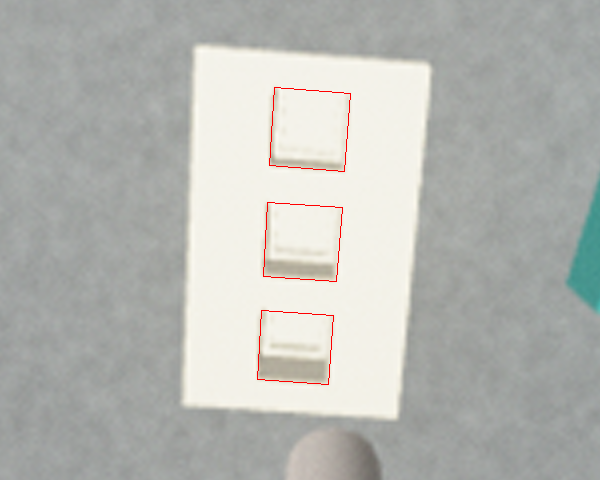

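```bash
c="python3 -m creep"; f(){ $c "$@" | sed -n '2,4p'|cut -c1-75; };  f '[[0,0,60,0],[0,0,-60,0]]'; f '[[0,0,0,0],[0,0,0,0]]'
python3 - <<'E'
from h import *
p=shot('wrist');held(p,.0644);print(rel([.4740,-.2853]))
E
```

```text
position: [0.4791, -0.2784, 0.2279]
ee_rot: [[0.997, 0.07, 0.011], [0.07, -0.997, -0.012], [0.01, 0.012, -1.0]]
ft_force: [0.3, -1.6, 0.5]
position: [0.4818, -0.2774, 0.2307]
ee_rot: [[0.997, 0.072, 0.016], [0.072, -0.997, -0.013], [0.015, 0.014, -1.
ft_force: [-0.8, -0.4, -1.4]
held [ 0.4808 -0.2766] 0.04 0.61 tcp [ 0.4826 -0.2772  0.2316] [-1.7 -0.8]
[-9.2  7.4]
```

```bash
c="python3 -m creep"; f(){ $c "$@" | sed -n '2,4p'|cut -c1-75; };  f '[[-8,8,0,0],[-0.2,-0.2,15,0],[-0.2,-0.2,15,0],[-0.2,-0.2,15,0],[-0.2,-0.2,15,0]]'; f '[[-0.2,-0.2,15,0],[-0.2,-0.2,15,0],[0,0,10,0],[0,0,0,0],[0,0,0,0]]'
python3 - <<'E'
from h import *
p=shot('wrist');held(p,.0644);print(rel([.4740,-.2853]))
E
```

```text
position: [0.4746, -0.2869, 0.1678]
ee_rot: [[0.997, 0.072, 0.019], [0.072, -0.997, -0.015], [0.017, 0.017, -1.
ft_force: [0.4, 0.5, -0.5]
position: [0.4746, -0.2863, 0.1233]
ee_rot: [[0.997, 0.073, 0.017], [0.073, -0.997, -0.013], [0.016, 0.014, -1.
ft_force: [0.3, -0.4, -0.9]
held [ 0.4736 -0.2859] 0.03 0.97 tcp [ 0.4746 -0.2863  0.1233] [-0.9 -0.5]
[-0.5 -1.1]
```

```bash
c="python3 -m creep"; f(){ $c "$@" | sed -n '2p;4p'|cut -c1-75; };  f '[[0.3,-0.6,8,0]]'; f '[[-0.1,-0.1,7,0]]'; f '[[-0.1,-0.1,6,0]]'; f '[[-0.1,-0.1,6,0]]';f '[[-0.1,-0.1,6,0]]';f '[[-0.1,-0.1,6,0]]'
```

```text
position: [0.4756, -0.2863, 0.1161]
ft_force: [0.2, -0.1, -1.3]
position: [0.4756, -0.2863, 0.1087]
ft_force: [0.4, -0.2, -0.1]
position: [0.4755, -0.2863, 0.1021]
ft_force: [0.5, 1.1, -1.0]
position: [0.4754, -0.2863, 0.0956]
ft_force: [0.3, -0.6, -1.0]
position: [0.4754, -0.2863, 0.089]
ft_force: [-0.2, -0.2, -0.5]
position: [0.4753, -0.2862, 0.0825]
ft_force: [0.2, 0.4, -1.1]
```

```bash
c="python3 -m creep"; f(){ $c "$@" | sed -n '2,5p'|cut -c1-75; };  f '[[0,0,3,0],[0,0,1.5,0]]'; f '[[0,0,0,0],[0,0,0,0],[0,0,0,0]]' 0.6; f '[[0,0,-15,0],[0,0,-30,0],[0,0,-40,0],[0,0,-40,0]]' 0;  python3 -c "
from h import *
p=shot('wrist')
for d in dummies(p,.046,.103): print(*d)";  f '[[-4,-47.5,0,0],[-4,-47.5,0,0],[-4,-47.5,0,0],[-4,-47.5,0,0],[-4,-47.5,0,0]]'; f '[[-4,-35,0,0],[0,0,0,0],[0,0,0,0]]'; python3 -c "
from h import *
p=shot('wrist');print(env.sense()['time_s'])
for d in dummies(p): print(*d,rel(d[0]))"
```

```text
position: [0.4753, -0.2862, 0.0773]
ee_rot: [[0.997, 0.073, 0.018], [0.073, -0.997, -0.014], [0.016, 0.015, -1.
ft_force: [-0.5, -0.2, 1.9]
gripper_width: 0.0193
position: [0.4758, -0.2864, 0.0779]
ee_rot: [[0.997, 0.073, 0.019], [0.073, -0.997, -0.015], [0.017, 0.016, -1.
ft_force: [-0.2, -0.6, -0.5]
gripper_width: 0.0352
position: [0.4724, -0.2834, 0.2068]
ee_rot: [[0.997, 0.074, 0.016], [0.074, -0.997, -0.012], [0.015, 0.013, -1.
ft_force: [0.9, 0.2, 0.2]
gripper_width: 0.0718
[ 0.4365 -0.1284] 0.64 0.64
[ 0.4747 -0.2856] 0.1 0.71
position: [0.4368, -0.0456, 0.2067]
ee_rot: [[0.997, 0.067, 0.025], [0.067, -0.998, -0.019], [0.024, 0.02, -1.0
ft_force: [0.1, -0.3, 0.2]
gripper_width: 0.0879
position: [0.4292, -0.0072, 0.2066]
ee_rot: [[0.997, 0.073, 0.026], [0.073, -0.997, -0.02], [0.024, 0.022, -0.9
ft_force: [0.2, -0.2, 0.7]
gripper_width: 0.088
41.025
[0.428  0.0306] 0.09 0.98 [  1.4 -38. ]
[ 0.4308 -0.0024] 0.09 0.92 [ 1.9 -4.9]
[ 0.4842 -0.2232] 0.76 0.5 [ 39.2 219.1]
[ 0.4705 -0.2559] 4.7 0.5 [ 23.1 250.7]
```

```bash
c="python3 -m creep"; f(){ $c "$@" | sed -n '2,5p'|cut -c1-75; };  f '[[0,0,60,0],[0,0,-60,0]]'; f '[[0,0,0,0],[0,0,0,0]]'; f '[[0,0,0,0],[0,0,0,0]]'; python3 -c "
from h import *
print(rel([.4307,-.0034]))"
```

```text
position: [0.4254, -0.01, 0.1966]
ee_rot: [[0.998, 0.067, 0.006], [0.068, -0.998, -0.007], [0.006, 0.008, -1.
ft_force: [0.5, -1.2, 2.0]
gripper_width: 0.0875
position: [0.4276, -0.011, 0.1978]
ee_rot: [[0.998, 0.064, 0.008], [0.064, -0.998, -0.005], [0.008, 0.005, -1.
ft_force: [-1.0, 1.0, 0.0]
gripper_width: 0.0879
position: [0.4279, -0.0119, 0.1983]
ee_rot: [[0.998, 0.063, 0.01], [0.063, -0.998, -0.007], [0.01, 0.007, -1.0]
ft_force: [-0.6, -0.5, 0.4]
gripper_width: 0.0876
[ 3.3 -8.3]
```

```bash
c="python3 -m creep"; f(){ $c "$@" | sed -n '2,5p'|cut -c1-75; };  f '[[2.3,-8.3,10,0],[-0.2,-0.1,15,0],[-0.2,-0.1,15,0],[-0.2,-0.1,15,0],[-0.2,-0.1,15,0]]'; f '[[-0.2,-0.1,15,0],[-0.2,-0.1,15,0],[0,0,10,0],[0,0,0,0],[0,0,0,0]]'; python3 -c "
from h import *
print(env.sense()['position'],rel([.4307,-.0034]))"
```

```text
position: [0.4301, -0.0049, 0.1255]
ee_rot: [[0.998, 0.062, 0.013], [0.062, -0.998, -0.01], [0.013, 0.011, -1.0
ft_force: [-0.3, -0.1, 0.5]
gripper_width: 0.0877
position: [0.4295, -0.0048, 0.0813]
ee_rot: [[0.998, 0.063, 0.011], [0.063, -0.998, -0.009], [0.01, 0.009, -1.0
ft_force: [-0.1, -0.2, 0.2]
gripper_width: 0.088
[ 0.42951236 -0.00475297  0.08131322] [ 1.3 -1.3]
```

```bash
c="python3 -m creep"; f(){ $c "$@" | sed -n '2,5p'|cut -c1-75; };  f '[[0.8,-1.3,6,0],[0,0,5,0]]' 1 30;  f '[[0,0,0,0],[0,0,0,0],[0,0,0,0],[0,0,0,0]]'; f '[[0,0,0,0],[0,0,0,0],[0,0,0,0],[0,0,0,0]]'; f '[[0,0,-20,0],[0,0,-20,0],[0,0,-40,0],[0,0,-40,0],[0,0,-20,0]]'; f '[[44,-11,0,0],[44,-11,0,0],[44,-11,0,0],[44,-11,0,0],[30,-8,0,0]]'; f '[[8,-2,0,0],[0,0,0,0],[0,0,0,0]]'; python3 -c "
from h import *
p=shot('wrist');held(p,.0644);bore(p);print(rel([.6487,.0648]))"
```

```text
position: [0.4313, -0.0036, 0.0707]
ee_rot: [[0.998, 0.062, 0.013], [0.062, -0.998, -0.009], [0.012, 0.01, -1.0
ft_force: [0.5, 0.1, -0.2]
gripper_width: 0.0711
position: [0.4313, -0.0036, 0.0706]
ee_rot: [[0.998, 0.062, 0.013], [0.062, -0.998, -0.009], [0.012, 0.01, -1.0
ft_force: [-0.6, 0.1, -0.2]
gripper_width: 0.0313
position: [0.4313, -0.0037, 0.0707]
ee_rot: [[0.998, 0.062, 0.013], [0.062, -0.998, -0.009], [0.013, 0.01, -1.0
ft_force: [0.1, -0.4, 0.2]
gripper_width: 0.0193
position: [0.4277, -0.002, 0.2128]
ee_rot: [[0.998, 0.064, 0.008], [0.064, -0.998, -0.008], [0.007, 0.008, -1.
ft_force: [0.6, 0.2, -1.0]
gripper_width: 0.0194
position: [0.6357, 0.0596, 0.2155]
ee_rot: [[0.998, 0.056, 0.011], [0.056, -0.998, -0.015], [0.01, 0.016, -1.0
ft_force: [0.1, 0.5, 0.2]
gripper_width: 0.0195
position: [0.643, 0.0628, 0.2139]
ee_rot: [[0.998, 0.057, 0.008], [0.057, -0.998, -0.015], [0.007, 0.015, -1.
ft_force: [-0.0, 0.3, -0.7]
gripper_width: 0.0191
held [0.6421 0.0631] 0.03 0.62 tcp [0.643  0.0627 0.214 ] [-1.1 -0.6]
gauge 0.7 [ 0.6485  0.0647 -0.2691] 0.06
bore 0.95 [256.2 170.4] 3519 [0.6476 0.0702 0.05  ]
bore 0.68 [162.9  33.3] 8840 [0.5434 0.2082 0.05  ]
[ 5.3 -1.8]
```

```bash
c="python3 -m creep"; f(){ $c "$@" | sed -n '2,4p'|cut -c1-75; };  f '[[6.4,-1.3,10,0],[-0.1,-0.3,15,0],[-0.1,-0.3,15,0],[-0.1,-0.3,15,0],[-0.1,-0.3,15,0]]'; f '[[-0.1,-0.2,12,0],[0,0,0,0],[0,0,0,0]]'; python3 -c "
from h import *
p=shot('wrist');held(p,.0647);bore(p);print(rel([.6487,.0648]))"
```

```text
position: [0.6501, 0.0639, 0.1398]
ee_rot: [[0.998, 0.056, 0.009], [0.056, -0.998, -0.015], [0.008, 0.016, -1.
ft_force: [0.2, 0.3, -0.9]
position: [0.6494, 0.0638, 0.1253]
ee_rot: [[0.998, 0.056, 0.007], [0.056, -0.998, -0.015], [0.006, 0.015, -1.
ft_force: [-0.7, -0.3, -0.5]
held [0.6585 0.1001] 0.67 0.67 tcp [0.6494 0.0638 0.1253] [ 11.1 -35.8]
held [0.6486 0.0638] 0.03 0.6 tcp [0.6494 0.0638 0.1253] [-0.8 -0.1]
gauge 0.67 [ 0.6486  0.065  -0.283 ] 0.29
bore 0.94 [247.4 186.6] 5173 [0.644  0.0768 0.05  ]
[-0.7 -1.1]
```

```bash
c="python3 -m creep"; f(){ $c "$@" | sed -n '2p;4p'|cut -c1-75; };  f '[[-0.3,-0.9,8,0]]'; f '[[-0.1,-0.2,8,0]]'; f '[[-0.1,-0.1,8,0]]'; f '[[-0.1,-0.1,8,0]]';f '[[0,-0.1,4,0]]';f '[[0,0,3,0]]';f '[[0,0,2,0]]'
```

```text
position: [0.6498, 0.0646, 0.1182]
ft_force: [0.1, 0.3, -0.5]
position: [0.6497, 0.0647, 0.1098]
ft_force: [-1.0, 0.4, -0.3]
position: [0.6496, 0.0646, 0.101]
ft_force: [-0.0, 0.5, -0.8]
position: [0.6494, 0.0645, 0.0922]
ft_force: [-0.6, 0.1, -1.3]
position: [0.6491, 0.0645, 0.0873]
ft_force: [-0.2, -0.6, -0.9]
position: [0.6493, 0.0646, 0.0844]
ft_force: [-3.4, -0.1, 19.1]
position: [0.6498, 0.0652, 0.0843]
ft_force: [-6.4, -0.8, 20.4]
```

```bash
c="python3 -m creep"; f(){ $c "$@" | sed -n '2,4p'|cut -c1-75; };  f '[[0,0,-10,0],[0,0,-40,0],[0,0,-45,0],[0,0,-45,0]]';  f '[[-31,51,0,0],[-31,51,0,0],[-31,51,0,0],[-31,51,0,0],[-31,51,0,0]]'; f '[[-33,46,0,0],[0,0,0,0],[0,0,0,0]]';  f '[[0,0,60,0],[0,0,-60,0]]'; f '[[0,0,0,0],[0,0,0,0]]';f '[[0,0,0,0],[0,0,0,0]]'; python3 -c "
from h import *
p=shot('wrist');held(p,.0647);print(rel([.4742,-.2513]))"
```

```text
position: [0.6472, 0.0669, 0.2258]
ee_rot: [[0.998, 0.056, 0.004], [0.056, -0.998, -0.015], [0.003, 0.016, -1.
ft_force: [0.9, -0.8, -0.4]
position: [0.5084, -0.1965, 0.2348]
ee_rot: [[0.998, 0.067, 0.017], [0.067, -0.998, -0.013], [0.016, 0.014, -1.
ft_force: [0.8, -1.1, -0.2]
position: [0.475, -0.2515, 0.2359]
ee_rot: [[0.998, 0.057, 0.017], [0.058, -0.998, -0.016], [0.016, 0.017, -1.
ft_force: [-0.1, 1.6, -0.6]
position: [0.4721, -0.2483, 0.2272]
ee_rot: [[0.998, 0.061, 0.007], [0.061, -0.998, -0.006], [0.007, 0.007, -1.
ft_force: [0.4, -1.6, 0.2]
position: [0.4763, -0.2451, 0.2303]
ee_rot: [[0.998, 0.067, 0.013], [0.067, -0.998, -0.007], [0.013, 0.008, -1.
ft_force: [-0.7, -0.5, -0.8]
position: [0.4773, -0.2438, 0.2307]
ee_rot: [[0.997, 0.069, 0.014], [0.069, -0.998, -0.008], [0.014, 0.009, -1.
ft_force: [0.3, -0.7, -0.8]
held [ 0.4766 -0.2439] 0.05 0.57 tcp [ 0.4773 -0.2438  0.2308] [-0.6 -0.1]
[-3.5  7.1]
```

```bash
c="python3 -m creep"; f(){ $c "$@" | sed -n '2,4p'|cut -c1-75; };  f '[[-2.7,7.2,0,0],[-0.2,-0.1,15,0],[-0.2,-0.1,15,0],[-0.2,-0.1,15,0],[-0.2,-0.1,15,0]]'; f '[[-0.2,-0.1,15,0],[-0.2,-0.1,15,0],[0,0,8,0],[0,0,0,0],[0,0,0,0]]'
python3 - <<'E'
from h import *
p=shot('wrist');held(p,.0647);print(rel([.4742,-.2513]))
E
```

```text
position: [0.4743, -0.2526, 0.1666]
ee_rot: [[0.998, 0.068, 0.014], [0.068, -0.998, -0.008], [0.014, 0.009, -1.
ft_force: [0.5, -0.3, -1.3]
position: [0.4741, -0.2521, 0.1244]
ee_rot: [[0.998, 0.069, 0.012], [0.069, -0.998, -0.006], [0.012, 0.007, -1.
ft_force: [0.7, -0.2, -0.9]
held [ 0.4734 -0.2522] 0.03 0.87 tcp [ 0.4741 -0.2521  0.1244] [-0.7 -0. ]
held [ 0.4674 -0.1812] 34.78 0.42 tcp [ 0.4741 -0.2521  0.1244] [ -1.8 -71.2]
[ 0.1 -0.8]
```

```bash
c="python3 -m creep"; f(){ $c "$@" | sed -n '2p;4p'|cut -c1-75; };  f '[[0.4,-0.9,8,0]]'; f '[[-0.1,-0.1,7,0]]'; f '[[-0.1,-0.1,6,0]]'; f '[[-0.1,-0.1,6,0]]';f '[[-0.1,-0.1,6,0]]';f '[[-0.1,-0.1,6,0]]'; f '[[0,0,3,0],[0,0,2,0]]'
```

```text
position: [0.4751, -0.2516, 0.1171]
ft_force: [-0.1, 0.4, -0.4]
position: [0.4751, -0.2517, 0.1097]
ft_force: [0.4, -0.5, -0.4]
position: [0.475, -0.2516, 0.1032]
ft_force: [0.0, 0.1, -0.8]
position: [0.4749, -0.2515, 0.0966]
ft_force: [-0.4, 1.6, -0.3]
position: [0.4748, -0.2514, 0.09]
ft_force: [-0.6, 0.2, -0.7]
position: [0.4747, -0.2514, 0.0835]
ft_force: [0.8, 0.6, -0.8]
position: [0.4747, -0.2512, 0.0778]
ft_force: [0.2, 0.1, -0.8]
```

```bash
c="python3 -m creep"; f(){ $c "$@" | sed -n '2,5p'|cut -c1-75; }; f '[[0,0,0,0],[0,0,0,0],[0,0,0,0]]' 0.6; f '[[0,0,-15,0],[0,0,-30,0],[0,0,-40,0],[0,0,-40,0]]' 0;  python3 -c "
from h import *
p=shot('wrist')
for d in dummies(p,.046,.103): print(*d)";  f '[[-4.5,-47.5,0,0],[-4.5,-47.5,0,0],[-4.5,-47.5,0,0],[-4.5,-47.5,0,0],[-4.5,-47.5,0,0]]'; f '[[-4,-40,0,0],[0,0,0,0],[0,0,0,0]]';  f '[[0,0,60,0],[0,0,-60,0]]'; f '[[0,0,0,0],[0,0,0,0]]'; f '[[0,0,0,0],[0,0,0,0]]'; python3 -c "
from h import *
p=shot('wrist');print(env.sense()['time_s'])
for d in dummies(p): print(*d,rel(d[0]))"
```

```text
position: [0.4751, -0.2514, 0.0783]
ee_rot: [[0.998, 0.068, 0.014], [0.068, -0.998, -0.008], [0.013, 0.009, -1.
ft_force: [0.3, -0.1, -0.6]
gripper_width: 0.0352
position: [0.4723, -0.2493, 0.2074]
ee_rot: [[0.998, 0.07, 0.011], [0.07, -0.998, -0.005], [0.011, 0.006, -1.0]
ft_force: [1.4, -0.3, -0.2]
gripper_width: 0.0718
[ 0.4747 -0.2511] 0.12 0.77
[ 0.4744 -0.2854] 0.11 0.87
position: [0.4353, -0.0114, 0.2089]
ee_rot: [[0.998, 0.062, 0.02], [0.062, -0.998, -0.011], [0.019, 0.012, -1.0
ft_force: [1.1, 1.3, -0.1]
gripper_width: 0.0878
position: [0.4274, 0.0323, 0.209]
ee_rot: [[0.997, 0.068, 0.021], [0.069, -0.998, -0.013], [0.02, 0.014, -1.0
ft_force: [0.9, 0.1, -0.2]
gripper_width: 0.0878
position: [0.4235, 0.0297, 0.1999]
ee_rot: [[0.998, 0.066, 0.002], [0.066, -0.998, -0.002], [0.002, 0.003, -1.
ft_force: [1.1, -1.0, 1.4]
gripper_width: 0.0877
position: [0.4255, 0.0285, 0.201]
ee_rot: [[0.998, 0.063, 0.004], [0.063, -0.998, 0.0], [0.004, 0.0, -1.0]]
ft_force: [-0.2, -0.2, -0.2]
gripper_width: 0.088
position: [0.4258, 0.0273, 0.2013]
ee_rot: [[0.998, 0.061, 0.005], [0.061, -0.998, -0.002], [0.005, 0.002, -1.
ft_force: [-0.3, -0.5, 0.5]
gripper_width: 0.0878
55.7
[0.4842 0.2146] 0.16 0.64 [  69.8 -183.2]
[0.4277 0.0312] 0.15 0.56 [ 2.2 -3.6]
[ 0.3517 -0.1694] 0.8 0.51 [-86. 192.]
```

Tube 4 (rack's last); same descent and grip.

```bash
c="python3 -m creep"; f(){ $c "$@" | sed -n '2,5p'|cut -c1-75; };  f '[[1.5,-3.2,12,0],[-0.2,-0.1,15,0],[-0.2,-0.1,15,0],[-0.2,-0.1,15,0],[-0.2,-0.1,15,0]]'; f '[[-0.2,-0.1,15,0],[-0.2,-0.1,15,0],[0,0,10,0],[0,0,0,0],[0,0,0,0]]'; python3 -c "
from h import *
print(env.sense()['position'],rel([.4281,.0304]))"
```

```text
position: [0.4265, 0.0313, 0.1244]
ee_rot: [[0.998, 0.062, 0.006], [0.062, -0.998, -0.002], [0.006, 0.003, -1.
ft_force: [-0.0, 0.2, -0.2]
gripper_width: 0.0874
position: [0.4257, 0.0318, 0.0803]
ee_rot: [[0.998, 0.063, 0.004], [0.063, -0.998, -0.001], [0.003, 0.002, -1.
ft_force: [0.7, 0.6, -0.0]
gripper_width: 0.0877
[0.42566683 0.0317895  0.08029945] [2.3 1.5]
```

```bash
c="python3 -m creep"; f(){ $c "$@" | sed -n '2,5p'|cut -c1-75; };  f '[[1.8,1.4,6,0],[0,0,4,0]]' 1 30;  f '[[0,0,0,0],[0,0,0,0],[0,0,0,0],[0,0,0,0]]'; f '[[0,0,0,0],[0,0,0,0],[0,0,0,0],[0,0,0,0]]'; f '[[0,0,-20,0],[0,0,-20,0],[0,0,-40,0],[0,0,-40,0],[0,0,-20,0]]'; f '[[44,-4,0,0],[44,-4,0,0],[44,-4,0,0],[44,-4,0,0],[30,-3,0,0]]'; f '[[9,-1,0,0],[0,0,0,0],[0,0,0,0]]'; python3 -c "
from h import *
p=shot('wrist');held(p,.0647);bore(p);print(rel([.6487,.0648]))"
```

```text
position: [0.4286, 0.0302, 0.0706]
ee_rot: [[0.998, 0.062, 0.006], [0.062, -0.998, -0.002], [0.006, 0.002, -1.
ft_force: [-0.5, -1.0, -0.4]
gripper_width: 0.0713
position: [0.4286, 0.0302, 0.0707]
ee_rot: [[0.998, 0.062, 0.006], [0.062, -0.998, -0.002], [0.006, 0.002, -1.
ft_force: [0.7, 0.2, -1.0]
gripper_width: 0.0312
position: [0.4287, 0.0302, 0.0707]
ee_rot: [[0.998, 0.062, 0.006], [0.062, -0.998, -0.002], [0.006, 0.002, -1.
ft_force: [-0.9, 0.1, 0.2]
gripper_width: 0.0193
position: [0.4259, 0.0306, 0.2128]
ee_rot: [[0.998, 0.064, 0.0], [0.064, -0.998, -0.001], [0.0, 0.001, -1.0]]
ft_force: [-1.2, -1.1, -0.4]
gripper_width: 0.0195
position: [0.6358, 0.059, 0.2144]
ee_rot: [[0.998, 0.057, 0.003], [0.057, -0.998, -0.008], [0.002, 0.009, -1.
ft_force: [-0.1, -0.5, -1.1]
gripper_width: 0.0194
position: [0.6441, 0.0611, 0.2128]
ee_rot: [[0.998, 0.058, -0.0], [0.058, -0.998, -0.008], [-0.001, 0.008, -1.
ft_force: [0.4, -0.7, -1.1]
gripper_width: 0.0193
held [0.6432 0.0611] 0.03 0.66 tcp [0.6441 0.061  0.2129] [-1.  -0.2]
gauge 0.8 [ 0.6485  0.0642 -0.2813] 0.08
bore 0.76 [260.4 170.4] 3549 [0.6523 0.0702 0.05  ]
[ 4.3 -3.7]
```

```bash
c="python3 -m creep"; f(){ $c "$@" | sed -n '2,4p'|cut -c1-75; };  f '[[5.2,-3.3,10,0],[-0.1,-0.2,15,0],[-0.1,-0.2,15,0],[-0.1,-0.2,15,0],[-0.1,-0.2,15,0]]'; f '[[-0.1,-0.2,12,0],[0,0,0,0],[0,0,0,0]]'; python3 -c "
from h import *
p=shot('wrist');held(p,.0647);bore(p);print(rel([.6487,.0648]))"
```

```text
position: [0.6492, 0.0645, 0.1386]
ee_rot: [[0.998, 0.057, 0.001], [0.057, -0.998, -0.008], [0.001, 0.008, -1.
ft_force: [-0.1, 0.3, -1.3]
position: [0.6484, 0.0644, 0.1241]
ee_rot: [[0.998, 0.057, -0.001], [0.057, -0.998, -0.008], [-0.002, 0.008, -
ft_force: [-0.4, 0.3, -0.9]
held [0.6476 0.0647] 0.03 0.88 tcp [0.6484 0.0644 0.1241] [-0.8 -0.4]
bore 0.88 [252.8 187.4] 5074 [0.6472 0.0778 0.05  ]
[ 0.3 -0.5]
```

```bash
c="python3 -m creep"; f(){ $c "$@" | sed -n '2p;4p'|cut -c1-75; };  f '[[0.2,-0.2,8,0]]'; f '[[-0.1,-0.1,8,0]]'; f '[[0,-0.1,8,0]]'; f '[[0,0,8,0]]';f '[[0,0,4,0]]';f '[[0,0,3,0]]';f '[[0,0,2,0]]'
```

```text
position: [0.6493, 0.0647, 0.1171]
ft_force: [0.0, 0.0, -1.4]
position: [0.6492, 0.0645, 0.1086]
ft_force: [-0.0, -0.5, -0.7]
position: [0.6491, 0.0645, 0.0999]
ft_force: [0.1, 0.3, -0.8]
position: [0.649, 0.0644, 0.0911]
ft_force: [0.6, -0.1, -1.5]
position: [0.6486, 0.0644, 0.0861]
ft_force: [-0.2, 0.2, -0.9]
position: [0.6492, 0.0649, 0.0843]
ft_force: [-4.4, -0.4, 23.2]
position: [0.6495, 0.0653, 0.0844]
ft_force: [-5.3, -2.4, 18.2]
```

```bash
c="python3 -m creep"; f(){ $c "$@" | sed -n '2,4p'|cut -c1-75; };  f '[[0,0,-10,0],[0,0,-40,0],[0,0,-45,0],[0,0,-45,0]]';  f '[[-31,51,0,0],[-31,51,0,0],[-31,51,0,0],[-31,51,0,0],[-31,51,0,0]]'; f '[[-34,15,0,0],[0,0,0,0],[0,0,0,0]]'; f '[[0,0,0,0],[0,0,0,0]]'; python3 -c "
from h import *
p=shot('wrist');held(p,.0647);print(rel([.4743,-.2173]))"
```

```text
position: [0.648, 0.0661, 0.2258]
ee_rot: [[0.998, 0.057, -0.003], [0.057, -0.998, -0.008], [-0.003, 0.008, -
ft_force: [0.7, -0.1, -0.9]
position: [0.5096, -0.1971, 0.2336]
ee_rot: [[0.998, 0.068, 0.01], [0.068, -0.998, -0.006], [0.009, 0.007, -1.0
ft_force: [1.1, -0.7, -1.9]
position: [0.474, -0.2204, 0.2341]
ee_rot: [[0.998, 0.059, 0.01], [0.059, -0.998, -0.009], [0.01, 0.009, -1.0]
ft_force: [-0.6, 0.9, -1.2]
position: [0.4759, -0.2182, 0.2346]
ee_rot: [[0.998, 0.063, 0.012], [0.063, -0.998, -0.008], [0.011, 0.009, -1.
ft_force: [-0.8, 0.2, -0.6]
held [ 0.4751 -0.2179] 0.04 0.57 tcp [ 0.4759 -0.2181  0.2345] [-0.5 -0.4]
held [ 0.4685 -0.1471] 19.88 0.44 tcp [ 0.4759 -0.2181  0.2345] [ -2.7 -71.5]
[-1.3 -1.1]
```

```bash
c="python3 -m creep"; f(){ $c "$@" | sed -n '2,4p'|cut -c1-75; };  f '[[-0.8,-0.6,4,0],[-0.2,-0.1,15,0],[-0.2,-0.1,15,0],[-0.2,-0.1,15,0],[-0.2,-0.1,15,0]]'; f '[[-0.2,-0.1,15,0],[-0.2,-0.1,15,0],[0,0,10,0],[0,0,0,0],[0,0,0,0]]'
python3 - <<'E'
from h import *
p=shot('wrist');held(p,.0647);print(rel([.4743,-.2173]))
E
```

```text
position: [0.4749, -0.2173, 0.1658]
ee_rot: [[0.998, 0.064, 0.012], [0.064, -0.998, -0.008], [0.011, 0.008, -1.
ft_force: [0.7, -0.1, -0.1]
position: [0.4744, -0.217, 0.1216]
ee_rot: [[0.998, 0.064, 0.01], [0.064, -0.998, -0.006], [0.009, 0.007, -1.0
ft_force: [-0.7, -0.1, -1.9]
held [ 0.4738 -0.2168] 0.04 0.58 tcp [ 0.4744 -0.2171  0.1216] [-0.7 -0.4]
[-0.2  0.1]
```

```bash
c="python3 -m creep"; f(){ $c "$@" | sed -n '2p;4,5p'|cut -c1-75; };  f '[[0.2,0.3,7,0]]'; f '[[-0.1,0,6,0]]'; f '[[-0.1,0,6,0]]'; f '[[-0.1,0,6,0]]';f '[[-0.1,0,6,0]]';f '[[-0.1,0,6,0]]'; f '[[0,0,3,0],[0,0,2,0]]'
```

```text
position: [0.4753, -0.2178, 0.1153]
ft_force: [-0.6, -0.1, -1.0]
gripper_width: 0.0194
position: [0.4753, -0.218, 0.109]
ft_force: [-0.3, 0.7, -0.4]
gripper_width: 0.0195
position: [0.4752, -0.2181, 0.1025]
ft_force: [-0.0, -0.6, -0.9]
gripper_width: 0.019
position: [0.4751, -0.2181, 0.096]
ft_force: [0.2, -0.1, -1.2]
gripper_width: 0.0193
position: [0.475, -0.2181, 0.0894]
ft_force: [0.8, -0.4, -0.4]
gripper_width: 0.0194
position: [0.4749, -0.2182, 0.0829]
ft_force: [-0.1, 0.5, -0.9]
gripper_width: 0.0193
position: [0.475, -0.2181, 0.0774]
ft_force: [-2.5, -0.1, 14.4]
gripper_width: 0.0195
```

```bash
c="python3 -m creep"; f(){ $c "$@" | sed -n '2,5p'|cut -c1-75; }; f '[[0,0,0,0],[0,0,0,0],[0,0,0,0]]' 0.6; f '[[0,0,-15,0],[0,0,-30,0],[0,0,-40,0],[0,0,-40,0]]'; f '[[0,0,-40,0],[0,0,-30,0],[0,0,0,0]]' 1;  python3 -c "
from h import *
p=shot('wrist')
for d in dummies(p,.046,.103): print(*d)
t=shot('top');print(env.sense()['time_s'])
for r in look('dummy_a',t): print(r[:2],plane(t,r[1],.07).round(3))";  f '[[29,-48.5,0,0],[29,-48.5,0,0],[29,-48.5,0,0],[29,-48.5,0,0],[29,-48.5,0,0]]';f '[[29,-48.5,0,0],[29,-48.5,0,0],[29,-48.5,0,0],[29,-48.5,0,0],[0,0,0,0]]'; f '[[0,0,0,0],[0,0,0,0]]'; python3 -c "
from h import *
p=shot('wrist');cv2.imwrite('pics/w12.png',p['img'])"
```

```text
position: [0.4755, -0.2182, 0.0778]
ee_rot: [[0.998, 0.064, 0.012], [0.064, -0.998, -0.007], [0.011, 0.008, -1.
ft_force: [-0.2, -0.8, 0.1]
gripper_width: 0.0348
position: [0.4727, -0.2162, 0.2066]
ee_rot: [[0.998, 0.065, 0.008], [0.065, -0.998, -0.004], [0.008, 0.005, -1.
ft_force: [0.3, -0.3, 0.3]
gripper_width: 0.0353
position: [0.4734, -0.2149, 0.2849]
ee_rot: [[0.998, 0.067, 0.015], [0.067, -0.998, -0.008], [0.014, 0.009, -1.
ft_force: [0.2, -0.6, -0.4]
gripper_width: 0.0087
[ 0.7453 -0.0599] 0.72 0.74
[ 0.4738 -0.2174] 0.12 0.62
[ 0.4747 -0.2515] 0.14 0.84
[ 0.4749 -0.2845] 0.32 0.61
67.75
(0.64, array([226.6, 157.8])) [0.634 0.056 0.07 ]
(0.3, array([169.8, 180.5])) [0.555 0.245 0.07 ]
position: [0.6013, 0.035, 0.2732]
ee_rot: [[0.999, 0.053, -0.002], [0.053, -0.999, -0.005], [-0.002, 0.005, -
ft_force: [0.1, -0.2, 0.8]
gripper_width: 0.0002
position: [0.7067, 0.2468, 0.26]
ee_rot: [[0.998, 0.06, -0.017], [0.06, -0.998, -0.007], [-0.017, 0.006, -1.
ft_force: [0.7, -0.2, 0.5]
gripper_width: 0.0005
position: [0.7062, 0.2456, 0.2576]
ee_rot: [[0.998, 0.06, -0.02], [0.06, -0.998, -0.009], [-0.02, 0.008, -1.0]
ft_force: [-1.4, 0.3, 0.8]
gripper_width: 0.0006
```

View pics/w12.png

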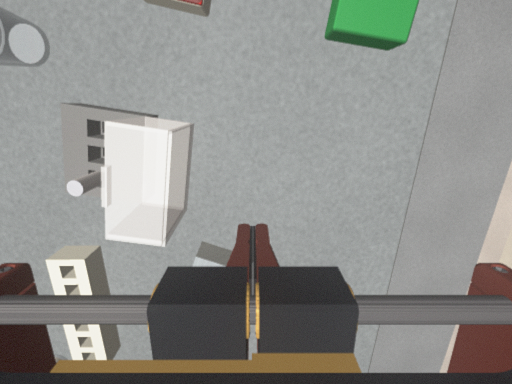

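```bash
c="python3 -m creep"; f(){ $c "$@" | sed -n '2p;4p'|cut -c1-75; }; f '[[0,2,30,0],[0,0,30,0],[0,0,30,0],[0,0,25,0],[0,0,0,0]]'; f '[[0,0,0,0],[0,0,0,0]]'; f '[[-10,-1,0,0],[-10,-1,0,0],[-8,-1,0,0]]'; for i in 1; do f '[[-6,-0.8,0,0]]'; f '[[-6,-0.8,0,0]]'; f '[[-6,-0.8,0,0]]'; f '[[-6,-0.8,0,0]]'; f '[[-6,-0.8,0,0]]'; done
```

```text
position: [0.7069, 0.2318, 0.1432]
ft_force: [-0.4, -0.3, -0.6]
position: [0.7081, 0.2307, 0.1462]
ft_force: [0.4, -0.1, -0.4]
position: [0.6787, 0.2333, 0.1485]
ft_force: [-1.6, 1.4, -0.5]
position: [0.6719, 0.2341, 0.1489]
ft_force: [1.3, -0.1, 0.8]
position: [0.6654, 0.2347, 0.149]
ft_force: [0.3, -0.3, -0.1]
position: [0.659, 0.2353, 0.149]
ft_force: [-0.3, 0.2, 0.3]
position: [0.6525, 0.2358, 0.149]
ft_force: [0.8, 0.3, 0.4]
position: [0.6461, 0.2364, 0.149]
ft_force: [0.1, 0.0, -0.4]
```

```bash
c="python3 -m creep"; f(){ $c "$@" | sed -n '2p;4p'|cut -c1-75; }; f '[[6,0,8,0]]'; f '[[0,0,7,0],[0,0,0,0]]'; for i in 1 2; do f '[[-6,-0.8,0,0]]'; f '[[-6,-0.8,0,0]]'; f '[[-6,-0.8,0,0]]'; f '[[-6,-0.8,0,0]]'; done
```

```text
position: [0.6519, 0.237, 0.1415]
ft_force: [-0.5, 0.0, 0.7]
position: [0.6523, 0.2362, 0.1324]
ft_force: [-0.3, 0.6, 0.6]
position: [0.6464, 0.2366, 0.1321]
ft_force: [0.1, 0.3, 0.6]
position: [0.6397, 0.2373, 0.1322]
ft_force: [-0.0, -0.6, 0.2]
position: [0.6332, 0.238, 0.1324]
ft_force: [-0.6, 0.5, -0.2]
position: [0.6276, 0.2386, 0.1332]
ft_force: [3.7, -1.2, 3.2]
position: [0.6227, 0.239, 0.1343]
ft_force: [4.4, -0.7, 4.7]
position: [0.6175, 0.2396, 0.1353]
ft_force: [4.6, -0.7, 4.3]
position: [0.6118, 0.2401, 0.1359]
ft_force: [4.6, -0.1, 3.8]
position: [0.6058, 0.2407, 0.1364]
ft_force: [3.0, 0.6, 5.5]
```

```bash
c="python3 -m creep"; f(){ $c "$@" | sed -n '2p;4p'|cut -c1-75; }; for i in 1 2 3; do f '[[-7,-0.8,-1.5,0]]'; f '[[-7,-0.8,-1,0]]'; f '[[-7,-0.8,-0.5,0]]'; done
```

```text
position: [0.5985, 0.2413, 0.1381]
ft_force: [3.8, -0.3, 5.7]
position: [0.591, 0.2421, 0.1394]
ft_force: [3.2, -0.5, 6.7]
position: [0.5834, 0.2428, 0.1403]
ft_force: [3.4, -0.6, 7.1]
position: [0.5753, 0.2435, 0.1416]
ft_force: [2.0, -0.3, 2.2]
position: [0.567, 0.2442, 0.1423]
ft_force: [1.7, 0.5, 1.2]
position: [0.5587, 0.2449, 0.1423]
ft_force: [1.4, 0.9, -0.2]
position: [0.5505, 0.2452, 0.1433]
ft_force: [0.8, 0.3, 1.3]
position: [0.5427, 0.2455, 0.1441]
ft_force: [1.5, -0.5, 0.3]
position: [0.5349, 0.2459, 0.1445]
ft_force: [1.0, -0.7, -0.9]
```

```bash
python3 -c "
from h import *
p=shot('scene');cv2.imwrite('pics/s2.png',cv2.resize(p['img'][130:330,180:420],None,fx=3,fy=3,interpolation=cv2.INTER_CUBIC))"
```

```text
(no output)
```

View pics/s2.png

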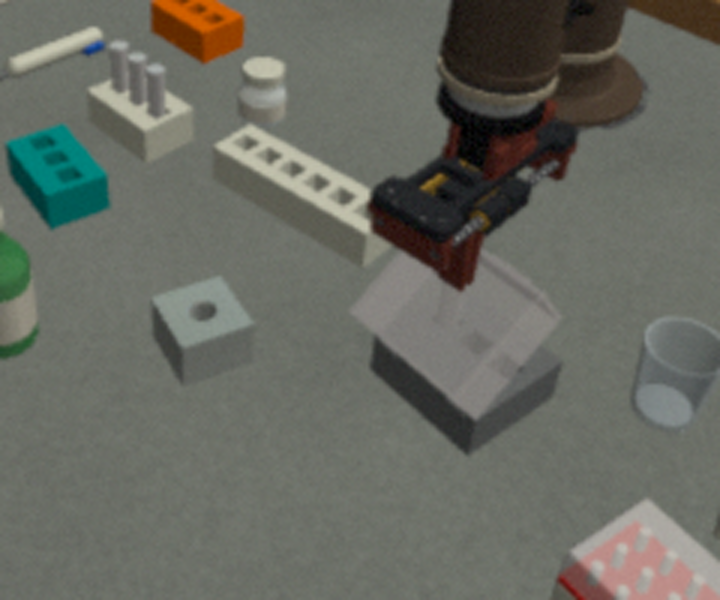

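```bash
c="python3 -m creep"; f(){ $c "$@" | sed -n '2p;4p'|cut -c1-75; }; for i in 1; do f '[[-7.5,-1,1,0]]'; f '[[-7.5,-1,1.5,0]]'; f '[[-7.5,-1,2.5,0]]'; f '[[-7.5,-1,3,0]]';f '[[-7.5,-1,3.5,0]]';f '[[-7.5,-1,4,0]]'; f '[[-5,-0.7,4,0]]';f '[[-4,-0.5,4,0]]'; done
```

```text
position: [0.5264, 0.2467, 0.1436]
ft_force: [0.7, 0.2, 1.6]
position: [0.5182, 0.2474, 0.142]
ft_force: [0.9, -0.5, 0.8]
position: [0.5101, 0.2481, 0.1394]
ft_force: [1.6, 0.2, 0.1]
position: [0.5019, 0.2487, 0.1362]
ft_force: [1.7, -0.1, -0.4]
position: [0.4937, 0.2494, 0.1325]
ft_force: [0.4, -0.3, 0.4]
position: [0.4855, 0.2501, 0.1282]
ft_force: [0.8, -0.2, 0.2]
position: [0.4799, 0.2506, 0.124]
ft_force: [0.8, 0.0, 0.6]
position: [0.4754, 0.2509, 0.1197]
ft_force: [0.1, 0.2, 0.8]
```

```bash
c="python3 -m creep"; f(){ $c "$@" | sed -n '2p;4p'|cut -c1-75; }; for i in 1; do f '[[-1,0,3,0]]'; f '[[-1,0,3,0]]'; f '[[-0.5,0,2.5,0]]'; f '[[0,0,2,0]]';f '[[0,0,2,0]]';f '[[0,0,2,0]]'; done
```

```text
position: [0.4737, 0.251, 0.1164]
ft_force: [-1.1, 1.2, 1.3]
position: [0.4725, 0.2511, 0.1132]
ft_force: [-1.6, -0.1, 1.4]
position: [0.4717, 0.2511, 0.1105]
ft_force: [-2.1, 0.1, 2.8]
position: [0.4715, 0.2511, 0.1083]
ft_force: [-2.5, -0.5, 11.2]
position: [0.4716, 0.2513, 0.1079]
ft_force: [-9.1, -7.8, 35.1]
position: [0.4716, 0.2513, 0.108]
ft_force: [-9.0, -6.8, 29.6]
```

```bash
c="python3 -m creep"; $c '[[0,0,-5,0],[0,0,-20,0],[0,0,-40,0],[0,0,-40,0],[0,0,0,0]]'|sed -n '1,2p;4p'; $c '[[0,0,-30,0],[0,0,0,0],[0,0,0,0]]'|sed -n '1,2p;4p'; python3 -c "
from h import *
p=shot('scene');cv2.imwrite('pics/s3.png',cv2.resize(p['img'][130:330,180:420],None,fx=3,fy=3,interpolation=cv2.INTER_CUBIC))"
```

```text
time_s: 76.15
position: [0.4732, 0.2527, 0.2191]
ft_force: [-0.0, 0.5, -0.1]
time_s: 76.53
position: [0.4732, 0.2517, 0.2489]
ft_force: [-0.2, -0.6, -0.4]
```

View pics/s3.png

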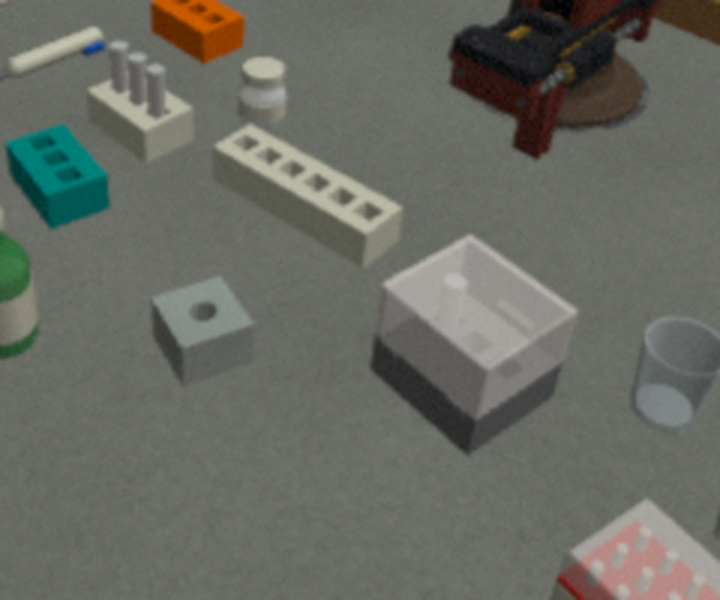

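The lid is closed with one tube standing inside it. Three tubes stand in the reject rack, all six supply wells are empty, and the robot is clear of everything.

```bash
python3 -c "
from workcell import env
print(env.close_job())"
```

```text
the job is handed in; nothing more can be done
None
```

The job is handed in, at about 76 s of the 210 s allowed. No verdict was reported.

**Sorting:** there were four tubes, and I felt each one in the gauge bore. The one nearest the -y end of the supply rack went to the bottom, so it is bevelled and stands in box well 0. The other three stopped about 8 mm higher on the step, so they are square and stand in reject wells 0, 1 and 2.

**Lid:** I pushed it over slowly with the closed fingers until the fingertip read z = 0.108 m on top, which is the fully closed height. The force rose to about 35 N at the wrist there, and I then backed off.

**Last checks:** the final scene picture shows the lid shut, one tube upright in the box, three upright in the reject rack and the supply rack empty. The beaker, the jar and the parts of the bottle and pipette in view look undisturbed. I judged that by eye and did not measure them.

**Disagreed or not confirmed:**
- The top-camera network gave no believable tube positions.
- The last wrist fit of the reject-rack tube at well 0 was poor (error 0.32, partly hidden), though an earlier fit of it was good (0.10).
- The bevelled tube was let go about 20 mm above the well floor. Its seating rests on one good camera fit at the right height, and I did not feel it seat.

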